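Seat a keyed shaft in a pulley hub over a spacer plate and hold it home

TASK

Lay the loose spacer plate flat and squarely on the rectangular flange on top of the pulley hub, its edges in line with the flange and its hole over the bore, and let go of it. Then lift the keyed shaft out of its wooden stand and push it into the hub, turning it until the key slips into the keyway, and keep pushing against the ejector spring until the shaft's collar is fully down on the spacer. Finish while still gripping the shaft and holding it pressed fully home, and leave the angle grinder, the wood offcut and the tin where they are.

Things in the scene. Friction and masses are not known exactly. Their poses are not given: they have to be found in the camera images.
- hub: Green belt pulley (124 mm across, top 46 mm above the bench) round a steel hub, fixed upright on a blue 160 mm square, 14 mm thick base. Origin on the bench under the bore's axis, z up. The hub's top is a flat rectangular steel flange 90 mm (along x) by 56 mm (along y), 14 mm thick, its top face 80 mm above the bench.
- hub_mouth (a point): Centre of the mouth of the hub's vertical bore (22 mm wide), on the flange's top face, 80 mm above the bench. Axes as the hub: x towards the keyway, z up.
- keyway (a point): Outer end of the keyway's mouth in the flange's top face, 17.5 mm from the bore's axis on the hub's +x side. The keyway is 10 mm wide and runs down the whole bore. Yellow paint marks on the pulley and on the flange's end show this side.
- ejector (a joint): Brass spring-loaded pad in the bore. 0 = up, 44 mm below the flange's top face; grows as it is pressed down, in m, to at most 0.020. It pushes back with 4 N at first and 10 N at 0.010, where it stands when the shaft is fully home on the spacer; unless held down, it lifts the shaft again.
- shaft_grip (a point): Centre of the flat-sided steel head of the keyed shaft (loose, 114 mm long, 0.32 kg, upright in the stand). The head is 34 mm (x) by 18 mm (y) by 44 mm tall; grip it across the 18 mm. A collar 52 mm across spans 22 to 30 mm under this point. x points to the key's side (yellow marks on head and collar), z up. Fully home on the spacer, this point is 38 mm above the flange's top face.
- shaft_foot (a point): Centre of the lower end of the shaft, 92 mm under shaft_grip, axes as there. The round shaft is 20 mm thick, its last 4 mm tapering to 14 mm.
- shaft_key (a point): Lower outer end of the brass key, on the shaft's +x side, 15.5 mm from its axis and 62 mm under shaft_grip's height. The key is 22 mm tall and 8 mm wide, its lowest 3 mm only 5.5 mm wide. When not in line with the keyway it lands on the flange's top face, with the shaft's foot 30 mm down the bore.
- spacer_mid (a point): Centre of the loose aluminium spacer plate (about 0.2 kg), which lies flat on a low wooden rest, its underside 24 mm above the bench: 90 mm (along x) by 58 mm (along y) by 8 mm thick, with a round hole 42 mm wide in the middle. This point is in the hole, half-way up (4 mm over its underside). Either end and either face will do.
- stand: Wooden block 74 x 74 x 30 mm on the bench, fixed, with a round hole 21.4 mm wide and 20 mm deep in its top in which the shaft stands. Origin under its centre.
- grinder: Angle grinder lying on the bench, a bystander, about 250 mm long along its x and 120 mm high, origin under its body.
- offcut: Wood offcut 44 x 120 (along y) x 35 mm, a bystander, origin under its centre.
- tin: Round tin 68 mm across and 90 mm tall, a bystander, origin under its centre.
- rest: Low wooden block 76 mm (along x) by 34 mm (along y) by 24 mm high, fixed, under the spacer, which overhangs it by 12 mm on each long side. Origin under its centre.
There are look-alikes about, which are no part of the job. Of the things like the part that bears shaft_grip, leave any that is blue; of the rest the larger one is meant. Of the things that look like the part that bears spacer_mid, the larger one is meant.

How it is judged:
On the way, in this order (a step that is already met when the one before it is completed fails the run):
1. the spacer lies flat and square on the hub's flange, released (horizontal distance between spacer_mid and hub_mouth below 0.005 m and z of spacer_mid in the frame of hub_mouth between 0.002 and 0.006 m and angle between the x axis of spacer_mid and the x axis of hub_mouth, either way round below 0.1 rad and contact force between the fingers and spacer below 0.2 N), for 0.2 s.
2. the key has slipped into the keyway (z of shaft_foot in the frame of hub_mouth below -0.036 m and horizontal distance between shaft_foot and hub_mouth below 0.003 m), for 0.05 s.
At the end, for the whole second after the job is handed in: The gripped shaft (fingers over 5 N) is held home: collar within 2.5 mm of the spacer, ejector down over 7.5 mm, upright within 0.07 rad, foot within 3 mm of the bore's axis, key within 0.15 rad of the keyway. The spacer lies flat on the flange, centred within 5 mm, square within 0.1 rad (z of shaft_foot in the frame of hub_mouth between -0.057 and -0.0515 m and horizontal distance between shaft_foot and hub_mouth below 0.003 m and angle between the x axis of shaft_foot and the x axis of hub_mouth, either way round below 0.15 rad and angle between the z axis of shaft_foot and the z axis of hub_mouth, either way round below 0.07 rad and value of joint ejector above 0.0075 m and contact force between the fingers and shaft above 5 N and horizontal distance between spacer_mid and hub_mouth below 0.005 m and z of spacer_mid in the frame of hub_mouth between 0.002 and 0.006 m and angle between the x axis of spacer_mid and the x axis of hub_mouth, either way round below 0.1 rad); the arm keeps its last pose, push and grip.
It fails at once if the angle grinder is moved by over 30 mm (distance of grinder from where it was at the start of the episode above 0.03 m).
It fails at once if the wood offcut is moved by over 30 mm (distance of offcut from where it was at the start of the episode above 0.03 m).
It fails at once if the tin is moved by over 30 mm (distance of tin from where it was at the start of the episode above 0.03 m).
It also fails if it takes over 58 s, if anything falls off the work surface, if the arm or the gripper's body presses on something with over 40 N, if the wrist force passes 120 N, or if a joint passes its speed limit or range.

ROBOT

A 7-joint arm with a two-finger parallel gripper is mounted at the origin on the work surface. World frame = base frame: x ahead of the robot, y to its left, z up, the work surface at z = 0. Lengths are in m, angles in rad, forces in N, time in s.
With the tool pointing down it reaches from about 0.4 to 0.85 m from the base axis. Payload 10.4 kg.
Tool frame: the origin (TCP) lies at the very end of the fingers, on their centre line; the grasp point (between the pads) lies 19 mm behind it; z points along the fingers, y is the direction in which the jaws open and shut (so a half turn about z gives the same grasp; the last joint's range is limited). The gripper opens to 87 mm and grips with 3 to 60 N. Pads are 19 mm wide; open, the fingers measure 117 mm over their backs; the gripper's body (75 mm by 190 mm) begins 51 mm behind the grasp point.
Start: joints at [-1.342, 0.332, -0.065, 1.46, 0.022, 1.35, -0.088], TCP at [0.156, 0.605, 0.192] pointing down, gripper open.
Joint ranges: [-2.6, 2.6], [-0.5, 2.12], [-1.47, 1.34], [0.16, 2.42], [-1.27, 4.41], [0.06, 2.06], [-2.6, 2.6]. Speed limits (rad/s): [2.22, 2.22, 2.79, 2.79, 3.14, 3.14, 3.14].

INTERFACE

Orientations are given as a unit quaternion [x, y, z, w].
In Python, from bench import read_state, camera, close_job gives the robot as it stands.
- The arm moves only by the shell command python3 -m inch 'ROWS' [OPENING] [FORCE]. ROWS is JSON, a list of rows, each a list of 6 numbers: the shift along the tool's x, y, z as a fraction of full scale, then the turn, a rotation vector about the tool's x, y, z as a fraction of full scale. In form: [[tx, ty, tz, ax, ay, az], ...]. A call has 1 to 5 rows; each row shifts and turns the commanded pose from where the row before left it, along the tool's axes as they then stand; what a row does not reach is not made up. Full scale, the value 1, is 0.04 m for a shift and 120 degrees for a turn. A row lasts 1/8 s, in which the tool goes at most 62.5 mm and 10.7 degrees, less where a joint would pass 70% of its speed; a pose out of reach is approached as far as the arm can. A call with a number of a shift or a turn outside -1 to 1 is refused whole. A call with a gripper value outside its range is refused whole. OPENING is the opening, from -1 (shut) to 1 (fully open), so that 0 is half open, set as the call begins (- or left out, the last holds). The fingers move at their own pace and stop on an object; FORCE is the grip in N (left out, the last holds). Time passes only in rows, so rows that do not move let the fingers close. It gives the time, the measured TCP pose, the force and the opening at its end, in the units of the state.
- read_state(): the state, without advancing time (a new reading comes with each control period).
- camera(name): name is "scene" or "side" or "wrist"; returns a dict with "img" (384x512x3 uint8, red, green, blue), "depth" (384x512 float32, m along the optical axis (not along the pixel's ray), 0 where there is no reading), "fx", "fy", "cx", "cy" (pixels), "k1" (the pictures are not rectified: a ray, as slopes to the right and down, at radius r is drawn at 1 + k1 r^2 times it, then the intrinsics apply), "position" and "orientation" of the camera in the world; the wrist camera has in their place "tool_from_camera" (4x4, takes a point from camera to tool coordinates, whose origin is the TCP and whose axes are the flange's). Camera axes: x right, y down, z forward; pixel columns grow to the right and rows downward; lengths in m; the calibration is good to about 2 mm. A picture is of the moment at which its call begins: read the wrist's pose just before it.
- close_job(): hands the job in, once; it reports no verdict.
The state is a dict: "time": time; "joint_positions": joint angles; "joint_vel": joint speeds; "joint_torque": joint torques, N m; "ee_pos": TCP position; "eef_rot": TCP orientation; "ft_force": force on the tool from outside, world axes, zero at the start; "torque": the same for the moment, N m; "width": finger opening in m.
Only numpy, scipy, OpenCV 4.12 (cv2) and the standard library are available. Lean on these libraries where they do the work, as an engineer would, in place of code of your own. Each camera call takes 0.05 s, during which the arm holds its last target.

## Working session

There is one attempt and no reset: what is moved stays moved. The work goes in short steps, Python scripts to look and compute and a shell command to move; the robot and the scene stay as the last step left them, time stands still between calls to the robot, and variables do not carry over. Pictures are saved under pics/ and viewed, and the job is handed in when it is done.

```bash
ls; mkdir -p pics; python3 - <<'E'
from bench import read_state,camera
import cv2,numpy as np,pickle
s=read_state()
for k,v in s.items(): print(k,np.round(v,4))
for n in ("scene","side","wrist"):
    c=camera(n); pickle.dump((s,c),open(f"{n}0.pkl","wb"))
    cv2.imwrite(f"pics/{n}0.png",c["img"][:,:,::-1])
    print({k:v for k,v in c.items() if k not in("img","depth")})
E
```

```text
pics
time 0.0
joint_positions [-1.3416  0.3329 -0.0647  1.461   0.0216  1.3499 -0.0885]
joint_vel [ 0.0009 -0.0009  0.0006 -0.0001  0.001  -0.0015 -0.002 ]
joint_torque [-1.10000e-03 -6.23242e+01  2.38000e-02 -3.89910e+01 -6.15000e-02
  3.93000e-02  1.00000e-04]
ee_pos [0.1556 0.6049 0.1912]
eef_rot [ 1.255e-01  9.921e-01 -7.000e-04 -1.000e-04]
ft_force [ 0.5736  0.0378 -0.3748]
torque [ 0.0087 -0.0181 -0.0294]
width 0.0871
{'fx': 454.02673942639683, 'fy': 454.02673942639683, 'cx': 256.490870604111, 'cy': 194.0673074927598, 'k1': -0.1148954126564915, 'position': array([ 1.06964947, -0.56577261,  0.76271481]), 'orientation': array([ 0.86005307,  0.29473503, -0.13088871, -0.39535821])}
{'fx': 449.4687119756375, 'fy': 449.4687119756375, 'cx': 253.3281120183716, 'cy': 189.44186582044605, 'k1': 0.009932480503299914, 'position': array([0.32716469, 0.75889183, 0.76356579]), 'orientation': array([-0.15578239,  0.89911089, -0.40345129,  0.06751674])}
{'fx': 317.39173148195437, 'fy': 317.39173148195437, 'cx': 257.75415963580207, 'cy': 192.11790464117303, 'k1': -0.026885606655105105, 'tool_from_camera': array([[ 3.25981735e-04, -9.55857408e-01, -2.93830750e-01,
         8.01947086e-02],
       [ 9.99999656e-01,  8.75651184e-05,  8.24562629e-04,
         4.13804154e-05],
       [-7.62434973e-04, -2.93830917e-01,  9.55857108e-01,
        -1.92889264e-01],
       [ 0.00000000e+00,  0.00000000e+00,  0.00000000e+00,
         1.00000000e+00]])}
```

View pics/scene0.png

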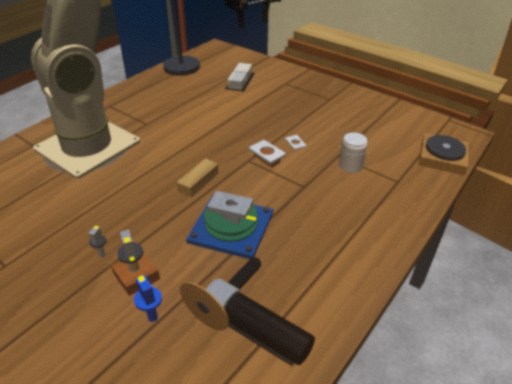

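View pics/side0.png

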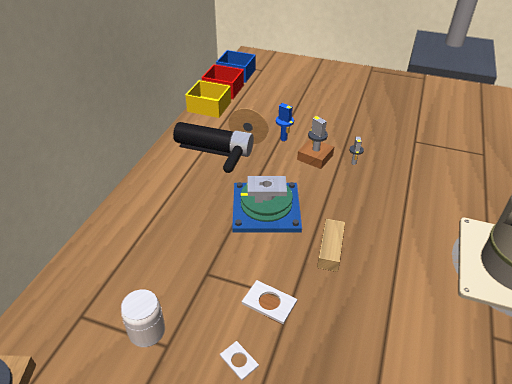

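View pics/wrist0.png

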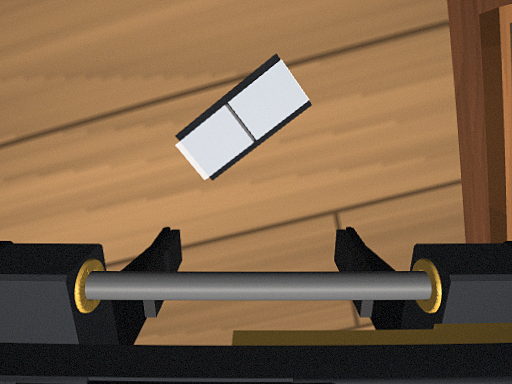

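Candidates, with pixels in the scene view:
- **Shaft:** grey in the stand (128,250), small grey (97,238), blue (148,292). I choose the one in the stand.
- **Spacer:** large white plate (267,152), small plate (295,142). I choose the large one.

Next I check close crops.

```bash
cat > h.py <<'E'
import numpy as np,cv2,pickle
from scipy.spatial.transform import Rotation as R
def pose(c,s=None):
    if "tool_from_camera" in c:
        T=np.eye(4);T[:3,:3]=R.from_quat(s["eef_rot"]).as_matrix();T[:3,3]=s["ee_pos"]
        T=T@c["tool_from_camera"]; return T[:3,:3],T[:3,3]
    return R.from_quat(c["orientation"]).as_matrix(),np.array(c["position"])
def KD(c):
    return np.array([[c["fx"],0,c["cx"]],[0,c["fy"],c["cy"]],[0,0,1.]]),np.array([c["k1"],0,0,0,0.])
def rays(c,uv,s=None):
    K,D=KD(c);Rm,p=pose(c,s)
    n=cv2.undistortPoints(np.array(uv,float).reshape(-1,1,2),K,D).reshape(-1,2)
    return p,np.c_[n,np.ones(len(n))]@Rm.T
def plane(c,uv,z,s=None):
    p,d=rays(c,uv,s); return p+d*((z-p[2])/d[:,2])[:,None]
def tri(obs):
    A=np.zeros((3,3));b=np.zeros(3)
    for c,uv,s in obs:
        p,d=rays(c,[uv],s);d=d[0]/np.linalg.norm(d[0]);M=np.eye(3)-np.outer(d,d);A+=M;b+=M@p
    return np.linalg.solve(A,b)
def proj(c,P,s=None):
    K,D=KD(c);Rm,p=pose(c,s);q=(np.atleast_2d(P)-p)@Rm
    return cv2.projectPoints(q,np.zeros(3),np.zeros(3),K,D)[0].reshape(-1,2)
def crop(c,x0,y0,w,h,f,name):
    im=cv2.resize(c["img"][y0:y0+h,x0:x0+w,::-1],None,fx=f,fy=f,interpolation=cv2.INTER_NEAREST)
    cv2.imwrite(name,im);return im
def load(n): return pickle.load(open(n,"rb"))
def snap(n,tag):
    from bench import read_state,camera
    s=read_state();c=camera(n);pickle.dump((s,c),open(f"{n}{tag}.pkl","wb"))
    cv2.imwrite(f"pics/{n}{tag}.png",c["img"][:,:,::-1]);return s,c
E
python3 - <<'E'
from h import *
_,a=load("scene0.pkl");_,b=load("side0.pkl")
rows=[]
A=cv2.resize(a["img"][130:320,80:320,::-1],None,fx=3.3,fy=3,interpolation=0)
crop(a,80,180,200,145,4,"pics/z1.png");crop(b,220,95,160,145,4,"pics/z2.png")
crop(b,205,270,110,114,5,"pics/z3.png")
cc=crop(a,240,125,80,45,8,"pics/z4.png")
E
```

```text
(no output)
```

View pics/z1.png

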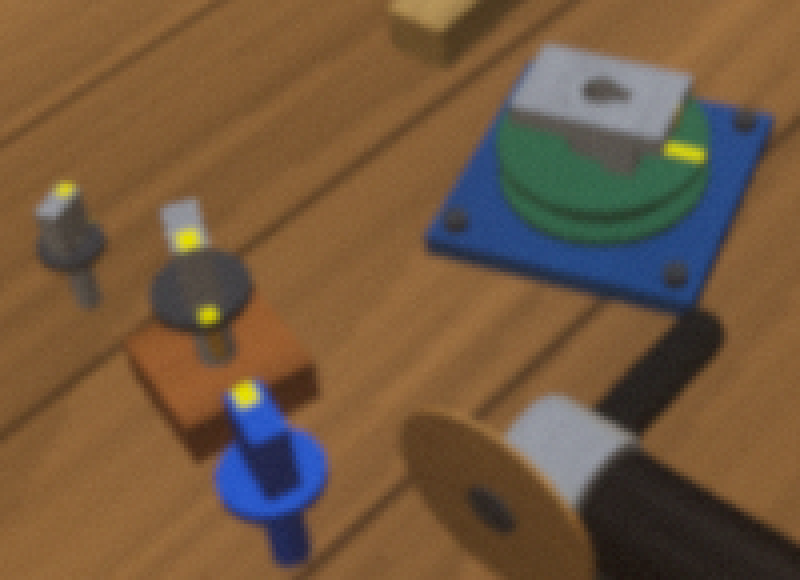

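View pics/z2.png

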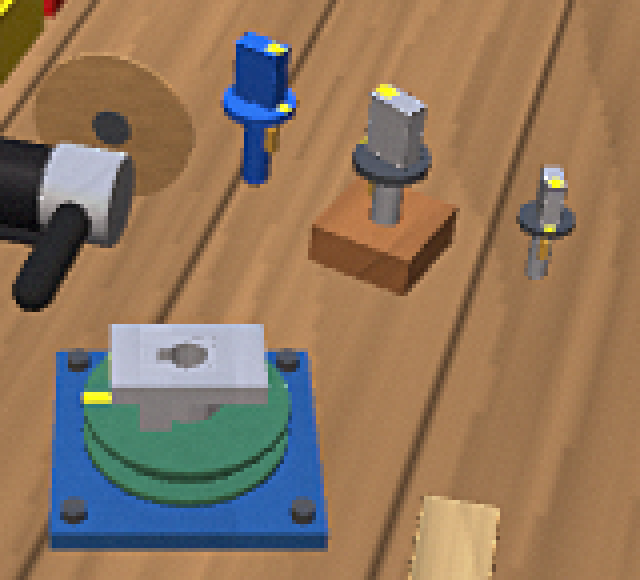

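View pics/z3.png

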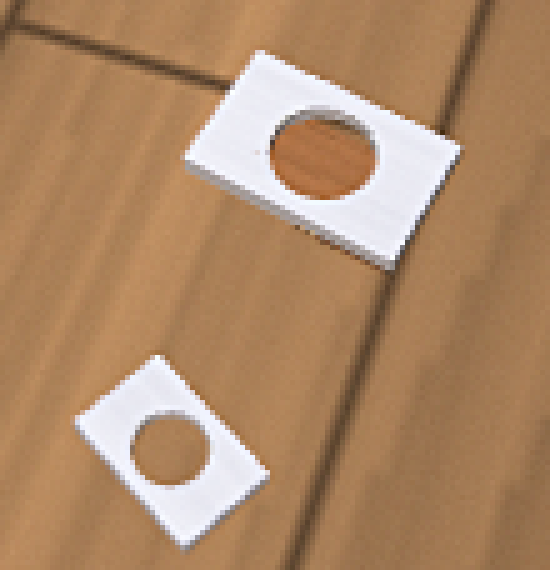

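View pics/z4.png

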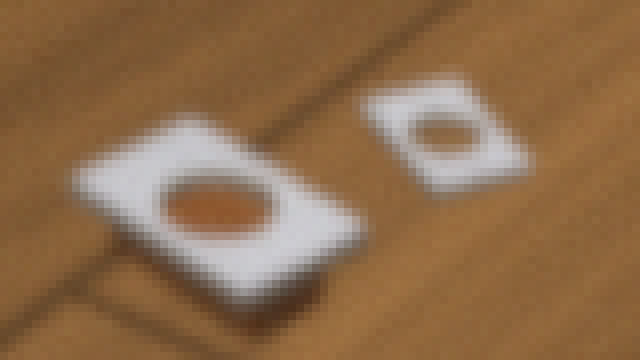

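```bash
python3 - <<'E'
from h import *
_,a=load("scene0.pkl");_,b=load("side0.pkl")
f=lambda pts,o,k:(np.array(pts,float)+0.0)/k+np.array(o)-0.5
def rep(n,P):
    c=P.mean(0);e=[P[(i+1)%4]-P[i] for i in range(4)]
    print(n,"centre",c.round(4),"edges mm",[round(1e3*np.linalg.norm(x),1) for x in e],"deg",[round(float(np.degrees(np.arctan2(x[1],x[0]))),1) for x in e])
rep("spacer side",plane(b,f([(260,52),(462,150),(392,264),(185,155)],(205,270),5),.032))
rep("spacer scene",plane(a,f([(190,118),(365,225),(240,296),(75,182)],(240,125),8),.032))
rep("flange side",plane(b,f([(110,325),(265,325),(268,388),(112,388)],(220,95),4),.080))
rep("flange scene",plane(a,f([(545,45),(692,74),(668,140),(512,108)],(80,180),4),.080))
ht=tri([(a,f([(186,222)],(80,180),4)[0],None),(b,f([(399,98)],(220,95),4)[0],None)]);print("head top",ht.round(4))
zt=.030-.020+.092+.022;print("expect z",zt)
print("on plane scene",plane(a,f([(186,222)],(80,180),4),zt).round(4),plane(b,f([(399,98)],(220,95),4),zt).round(4))
# key mark at head top & collar
print("mark",plane(a,f([(188,240)],(80,180),4),zt).round(4),plane(b,f([(385,91)],(220,95),4),zt).round(4))
rep("stand side",plane(b,f([(372,180),(458,208),(404,262),(310,228)],(220,95),4),.030))
tin=plane(a,[(352,165)],0.0);print("tin",tin.round(3))
print("offcut",plane(a,[(197,177)],.035).round(3),"grinder disc",plane(a,[(205,305)],.06).round(3), "handle",plane(a,[(247,272)],.06).round(3),"blue",plane(a,[(148,285)],.06).round(3),"small",plane(a,[(97,240)],.05).round(3))
# depth centre
E
```

```text
spacer side centre [0.4636 0.2743 0.032 ] edges mm [np.float64(89.8), np.float64(57.4), np.float64(90.1), np.float64(56.4)] deg [168.9, 78.9, -11.8, -101.4]
spacer scene centre [0.4644 0.2748 0.032 ] edges mm [np.float64(88.4), np.float64(60.6), np.float64(86.9), np.float64(57.5)] deg [-9.9, -99.1, 168.0, 82.5]
flange side centre [0.5589 0.005  0.08  ] edges mm [np.float64(91.7), np.float64(55.8), np.float64(88.7), np.float64(55.8)] deg [-160.2, 108.2, 19.8, -68.7]
flange scene centre [0.5617 0.0058 0.08  ] edges mm [np.float64(89.0), np.float64(56.3), np.float64(91.0), np.float64(56.4)] deg [21.5, -65.5, -158.4, 112.5]
head top [ 0.4957 -0.2326  0.1253]
expect z 0.124
on plane scene [[ 0.4952 -0.2318  0.124 ]] [[ 0.4957 -0.2354  0.124 ]]
mark [[ 0.5054 -0.2392  0.124 ]] [[ 0.5062 -0.2404  0.124 ]]
stand side centre [ 0.4939 -0.2313  0.03  ] edges mm [np.float64(64.8), np.float64(74.7), np.float64(70.2), np.float64(73.5)] deg [169.2, 73.6, -12.3, -110.7]
tin [[0.669 0.402 0.   ]]
offcut [[0.398 0.065 0.035]] grinder disc [[ 0.694 -0.226  0.06 ]] handle [[ 0.706 -0.116  0.06 ]] blue [[ 0.576 -0.26   0.06 ]] small [[ 0.39  -0.243  0.05 ]]
```

```bash
cat >> h.py <<'E'
def go(target,yaw_y=None,s=None):
    """print shift (fractions of .04) in tool axes and turn about tool z needed; yaw_y: wanted world heading of tool y (deg)"""
    from bench import read_state
    s=s or read_state();Rm=R.from_quat(s["eef_rot"]).as_matrix()
    d=np.array(target)-s["ee_pos"]
    out="ee %s z-axis %s yaw_y %.2f"%(np.round(s["ee_pos"],4),np.round(Rm[:,2],4),np.degrees(np.arctan2(Rm[1,1],Rm[0,1])))
    print(out);print("now-frame units",np.round(d@Rm/.04,3))
    if yaw_y is not None:
        dy=(yaw_y-np.degrees(np.arctan2(Rm[1,1],Rm[0,1]))+90)%180-90
        R2=R.from_euler("z",dy,degrees=True).as_matrix()@Rm
        print("turn world z %.2f deg -> az total %.4f"%(dy,-dy/120),"units after turning",np.round(d@R2/.04,3))
E
python3 -c "
from h import *
go([.464,.2745,.15],78.7)"
```

```text
ee [0.1556 0.605  0.1914] z-axis [-2.e-04 -1.e-03 -1.e+00] yaw_y 75.58
now-frame units [-9.524 -6.081  1.043]
turn world z 3.12 deg -> az total -0.0260 units after turning [-9.179 -6.591  1.043]
```

```bash
python3 -m inch '[[0,0,0,0,0,-0.026],[-0.75,-0.5,0,0,0,0],[-0.9,-0.65,0,0,0,0],[-0.9,-0.65,0,0,0,0],[-0.9,-0.65,0,0,0,0]]' 1
python3 -m inch '[[-0.9,-0.65,0.1,0,0,0],[-0.9,-0.65,0.2,0,0,0],[-0.9,-0.65,0.2,0,0,0],[-0.9,-0.65,0.2,0,0,0],[-0.9,-0.65,0.2,0,0,0]]'
python3 -m inch '[[-0.7,-0.4,0,0,0,0],[0,0,0,0,0,0],[0,0,0,0,0,0]]'
python3 -c "
from h import *
s,c=snap('wrist','1')
go([.464,.2745,.15],78.7)"
```

```text
time: 0.78
ee_pos: [0.2726, 0.4809, 0.1919]
eef_rot: [0.099, 0.995, -0.0, -0.0]
ft_force: [0.9, 0.3, -0.5]
width: 0.0868
time: 1.4
ee_pos: [0.4236, 0.3182, 0.1557]
eef_rot: [0.098, 0.995, 0.0, -0.0]
ft_force: [-0.2, 0.4, 0.4]
width: 0.0871
time: 1.78
ee_pos: [0.4465, 0.2989, 0.1559]
eef_rot: [0.098, 0.995, 0.0, -0.0]
ft_force: [0.1, 1.6, 0.2]
width: 0.087
ee [0.4462 0.2992 0.1559] z-axis [-5.e-04  2.e-04 -1.e+00] yaw_y 78.78
now-frame units [-0.556 -0.519  0.148]
turn world z -0.08 deg -> az total 0.0007 units after turning [-0.556 -0.519  0.148]
```

View pics/wrist1.png

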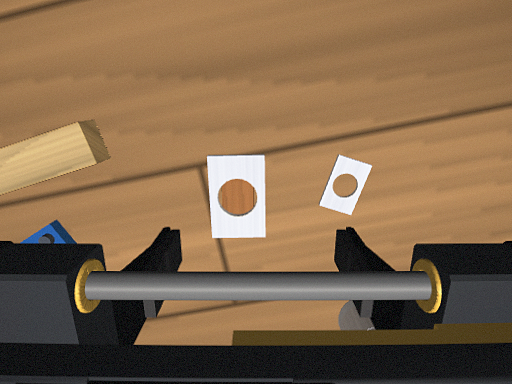

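The wrist view shows the large plate at (237,196), nearly aligned with the jaws, and the small one at (346,185). I'll measure the large one.

```bash
cat >> h.py <<'E'
def plate(c,s,z,box):
    x0,y0,x1,y1=box
    hsv=cv2.cvtColor(c["img"],cv2.COLOR_RGB2HSV)
    m=((hsv[...,1]<50)&(hsv[...,2]>150)).astype(np.uint8);k=np.zeros_like(m);k[y0:y1,x0:x1]=1;m*=k
    cs,_=cv2.findContours(m,cv2.RETR_EXTERNAL,cv2.CHAIN_APPROX_NONE);q=max(cs,key=cv2.contourArea).reshape(-1,2)
    P=plane(c,q,z,s)
    r=cv2.minAreaRect((P[:,:2]*1e3).astype(np.float32));b=cv2.boxPoints(r)
    e=b[1]-b[0] if np.linalg.norm(b[1]-b[0])>np.linalg.norm(b[2]-b[1]) else b[2]-b[1]
    print("plate centre",np.round(r[0],1),"size",np.round(r[1],1),"long dir",round(float(np.degrees(np.arctan2(e[1],e[0]))),2));return m
E
python3 -c "
from h import *
s,c=load('wrist1.pkl')
plate(c,s,.032,(180,130,300,250))
go([.464,.2745,.06],78.7,s)"
```

```text
plate centre [465.  273.1] size [58.8 91. ] long dir -10.21
ee [0.4465 0.2989 0.1559] z-axis [-6.e-04  2.e-04 -1.e+00] yaw_y 78.73
now-frame units [-0.55  -0.512  2.397]
turn world z -0.03 deg -> az total 0.0002 units after turning [-0.55  -0.511  2.397]
```

```bash
python3 -m inch '[[-0.5,-0.5,0.4,0,0,-0.007],[0,0,0.6,0,0,0],[0,0,0.6,0,0,0],[0,0,0,0,0,0],[0,0,0,0,0,0]]' 
python3 -c "
from h import *
s,c=snap('wrist','2')
go([.465,.273,.024],79.6);plate(c,s,.032,(150,60,400,384))"
```

```text
time: 2.45
ee_pos: [0.4629, 0.2756, 0.093]
eef_rot: [0.091, 0.996, 0.0, 0.0]
ft_force: [0.4, 0.2, 1.1]
width: 0.087
ee [0.4631 0.2756 0.0933] z-axis [ 0.0013  0.0012 -1.    ] yaw_y 79.58
now-frame units [-0.056 -0.057  1.732]
turn world z 0.02 deg -> az total -0.0002 units after turning [-0.056 -0.057  1.732]
plate centre [465.1 273. ] size [58.6 90.2] long dir -10.43
```

View pics/wrist2.png

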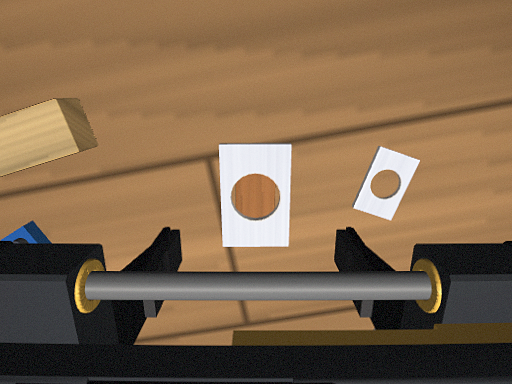

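```bash
python3 -m inch '[[-0.05,-0.05,0.6,0,0,0],[0,0,0.6,0,0,0],[0,0,0.5,0,0,0],[0,0,0,0,0,0],[0,0,0,0,0,0]]' 
python3 -c "
from h import *
go([.465,.273,.024],79.6)"
```

```text
time: 3.12
ee_pos: [0.4652, 0.273, 0.0254]
eef_rot: [0.091, 0.996, 0.001, 0.001]
ft_force: [-0.8, 0.2, 0.4]
width: 0.0873
ee [0.4652 0.273  0.0254] z-axis [ 0.0014  0.0012 -1.    ] yaw_y 79.54
now-frame units [ 0.004 -0.     0.035]
turn world z 0.06 deg -> az total -0.0005 units after turning [ 0.004 -0.     0.035]
```

```bash
python3 -m inch '[[0,0,0.05,0,0,0],[0,0,0,0,0,0],[0,0,0,0,0,0],[0,0,0,0,0,0],[0,0,0,0,0,0]]' -1 30
python3 -m inch '[[0,0,0,0,0,0],[0,0,-0.2,0,0,0],[0,0,-0.5,0,0,0],[0,0,-0.5,0,0,0],[0,0,0,0,0,0]]'
python3 -c "
from h import *
s,c=snap('wrist','3')
go([.465,.273,.024],79.6)"
```

```text
time: 3.75
ee_pos: [0.4645, 0.2724, 0.0221]
eef_rot: [0.091, 0.996, 0.0, 0.0]
ft_force: [-0.3, 0.3, -0.2]
width: 0.0451
time: 4.38
ee_pos: [0.4655, 0.2731, 0.0718]
eef_rot: [0.091, 0.996, 0.001, 0.001]
ft_force: [0.1, 0.2, 0.5]
width: 0.0017
ee [0.4648 0.2727 0.0706] z-axis [ 0.0012  0.0011 -1.    ] yaw_y 79.54
now-frame units [-1.000e-03  7.000e-03  1.166e+00]
turn world z 0.06 deg -> az total -0.0005 units after turning [-1.000e-03  7.000e-03  1.166e+00]
```

View pics/wrist3.png

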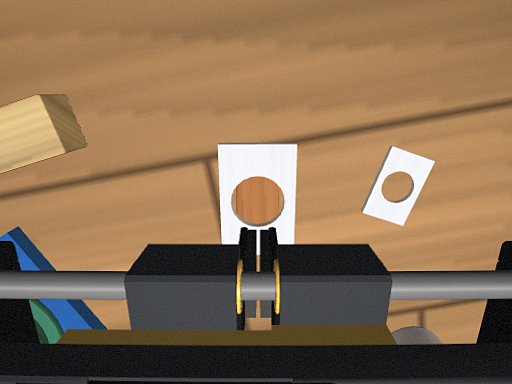

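```bash
python3 -c "
from h import *
s,c=load('wrist3.pkl')
plate(c,s,.032,(150,60,300,240))
print(c['depth'][150,258],c['depth'][235,225])
def d2p(u,v):
    p,d=rays(c,[(u,v)],s);return (p+d[0]*c['depth'][v,u]).round(4)
print(d2p(240,160),d2p(225,235),d2p(258,200),d2p(247,234),d2p(268,234),d2p(398,200))
s,b=snap('side','3')
crop(b,190,200,160,120,5,'pics/side3c.png')
"
```

```text
plate centre [458.3 274.3] size [58.7 76.5] long dir -10.48
0.23409313 0.25329122
[0.4301 0.2665 0.032 ] [0.4874 0.2427 0.0326] [0.466  0.2735 0.0243] [0.4554 0.2691 0.1095] [0.4582 0.2801 0.108 ] [0.4961 0.3934 0.0014]
```

View pics/side3c.png

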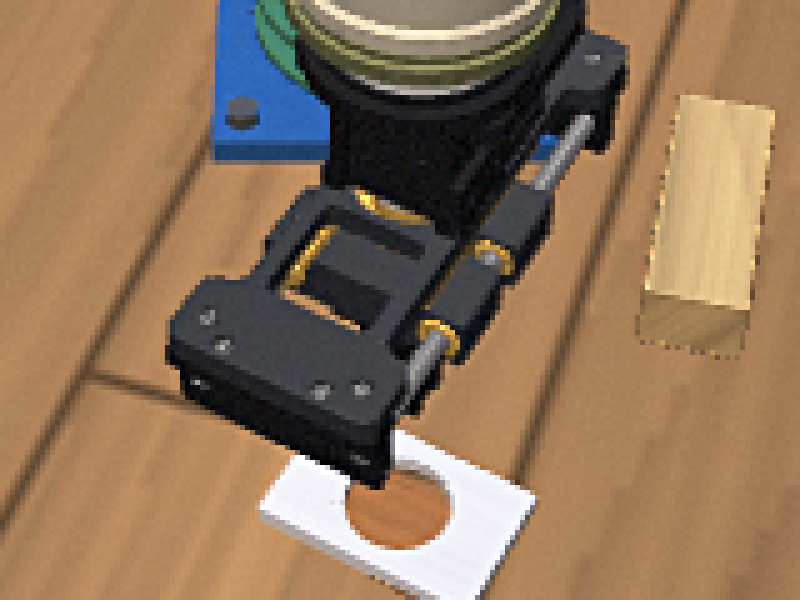

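```bash
python3 -c "
from h import *
s,c=load('wrist3.pkl')
Rm=R.from_quat(s['eef_rot']).as_matrix()
for k in (0,-.019,-.04,-.07): print(k,proj(c,np.array(s['ee_pos'])+Rm[:,2]*k,s))
d=c['depth']
print(d[222:262:3,247].round(3)); print(d[222:262:3,258].round(3))
crop(c,200,140,120,130,4,'pics/w3c.png')
"
```

```text
0 [[257.50647158 222.5856418 ]]
-0.019 [[257.50624999 234.82726078]]
-0.04 [[257.50598184 251.38885377]]
-0.07 [[257.50557023 283.14659582]]
[0.259 0.252 0.175 0.17  0.169 0.167 0.163 0.16  0.157 0.155 0.151 0.146
 0.145 0.143]
[0.258 0.256 0.253 0.253 0.253 0.254 0.255 0.257 0.256 0.257 0.259 0.295
 0.295 0.297]
```

View pics/w3c.png

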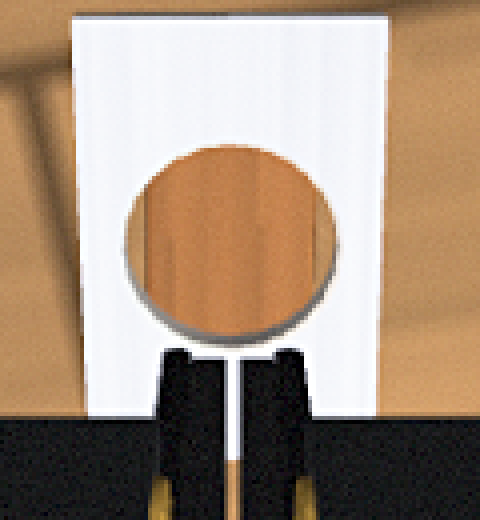

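```bash
python3 -c "
from h import *
for n,cols in (('wrist3.pkl',(243,247,250,268)),('wrist2.pkl',(160,165,170,175))):
  s,c=load(n);T=c['tool_from_camera'];K,D=KD(c)
  for u in cols:
    for v in range(226,262,3):
      nn=cv2.undistortPoints(np.array([[[u,v]]],float),K,D)[0,0];q=T[:3,:3]@(np.r_[nn,1]*c['depth'][v,u])+T[:3,3]
      print(n,u,v,(q*1e3).round(1))
" | awk '{print}' | head -80
```

```text
wrist3.pkl 243 226 [-19.8 -11.5  40.7]
wrist3.pkl 243 229 [ 10.1  -7.9 -33.3]
wrist3.pkl 243 232 [ 10.3  -7.7 -37.8]
wrist3.pkl 243 235 [  9.8  -7.6 -40.4]
wrist3.pkl 243 238 [ 10.1  -7.4 -44.7]
wrist3.pkl 243 241 [ 10.1  -7.3 -48.2]
wrist3.pkl 243 244 [ 10.1  -7.1 -51.6]
wrist3.pkl 243 247 [  9.8  -7.  -54.1]
wrist3.pkl 243 250 [  9.7  -6.9 -57.2]
wrist3.pkl 243 253 [ 10.2  -6.7 -60.9]
wrist3.pkl 243 256 [ 10.3  -6.6 -64.1]
wrist3.pkl 243 259 [ 10.1  -6.5 -66.4]
wrist3.pkl 247 226 [-19.6  -8.3  40.1]
wrist3.pkl 247 229 [  9.6  -5.8 -32.3]
wrist3.pkl 247 232 [ 10.2  -5.6 -37.6]
wrist3.pkl 247 235 [  8.8  -5.6 -38.3]
wrist3.pkl 247 238 [  8.8  -5.5 -42. ]
wrist3.pkl 247 241 [  8.9  -5.4 -45.7]
wrist3.pkl 247 244 [  9.   -5.2 -49.3]
wrist3.pkl 247 247 [  8.5  -5.2 -51.7]
wrist3.pkl 247 250 [  8.6  -5.1 -54.9]
wrist3.pkl 247 253 [  8.9  -4.9 -58.6]
wrist3.pkl 247 256 [  8.8  -4.9 -61.3]
wrist3.pkl 247 259 [  8.9  -4.8 -64.3]
wrist3.pkl 250 226 [-19.7  -6.   40.4]
wrist3.pkl 250 229 [-22.2  -6.   40.1]
wrist3.pkl 250 232 [  8.3  -4.1 -33.4]
wrist3.pkl 250 235 [  8.7  -4.  -38.1]
wrist3.p
[... 1319 characters left out ...]
rist2.pkl 165 232 [ 10.1 -49.4 -37.5]
wrist2.pkl 165 235 [ 10.7 -48.  -42.6]
wrist2.pkl 165 238 [  9.  -48.1 -42.5]
wrist2.pkl 165 241 [  9.2 -47.  -46.4]
wrist2.pkl 165 244 [  9.1 -46.1 -49.8]
wrist2.pkl 165 247 [  8.9 -45.4 -52.5]
wrist2.pkl 165 250 [  9.2 -44.3 -56.2]
wrist2.pkl 165 253 [  8.4 -43.9 -57.9]
wrist2.pkl 165 256 [  7.2 -43.9 -58.4]
wrist2.pkl 165 259 [  5.7 -43.9 -58.6]
wrist2.pkl 170 226 [-42.1 -85.3  92.5]
wrist2.pkl 170 229 [-45.2 -85.5  92.4]
wrist2.pkl 170 232 [  8.7 -47.7 -34.2]
wrist2.pkl 170 235 [  8.7 -46.7 -38.3]
wrist2.pkl 170 238 [  9.3 -45.3 -43.2]
wrist2.pkl 170 241 [  8.9 -44.6 -45.8]
wrist2.pkl 170 244 [  9.3 -43.5 -50.1]
wrist2.pkl 170 247 [  8.3 -43.2 -51.3]
```

```bash
python3 -c "
from h import *
s,a=snap('scene','3')
print(s['ee_pos'],proj(a,[s['ee_pos'],np.array(s['ee_pos'])+[0,0,.032],[.465,.273,.028]]))
crop(a,210,70,130,110,6,'pics/sc3c.png')
"
```

```text
[0.46434829 0.27233039 0.06988628] [[266.3104871  138.98979546]
 [266.56716532 129.04126684]
 [266.31674648 151.51475499]]
```

View pics/sc3c.png

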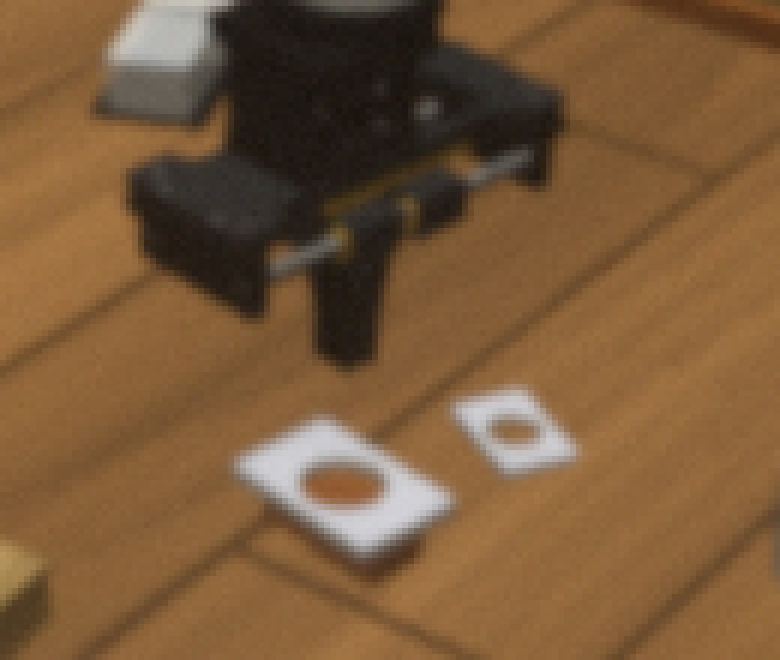

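The wrist depth, the scene view (tip at pixel 268,130) and the empty closing all agree that the real fingertips end about 31 mm short of the reported TCP. I'll apply that offset from here on: open, then regrasp 31 mm lower.

```bash
python3 -m inch '[[0,0,0,0,0,0],[0,0,0,0,0,0],[0,0,0,0,0,0],[0,0,0,0,0,0],[0,0,0,0,0,0]]' 1
python3 -m inch '[[0,0,0,0,0,0],[0,0,0,0,0,0],[0,0,0,0,0,0],[0,0,0,0,0,0]]' 1
python3 -m inch '[[0,0,0.6,0,0,0],[0,0,0.6,0,0,0],[0,0,0.4,0,0,0],[0,0,0.25,0,0,0],[0,0,0,0,0,0]]' 
python3 -c "
from h import *
go([.465,.273,-.005],79.6)"
```

```text
time: 5.15
ee_pos: [0.4645, 0.2724, 0.07]
eef_rot: [0.091, 0.996, 0.0, 0.0]
ft_force: [0.3, 0.6, -0.9]
width: 0.0421
time: 5.65
ee_pos: [0.4645, 0.2724, 0.0701]
eef_rot: [0.091, 0.996, 0.0, 0.0]
ft_force: [0.3, -0.2, 0.1]
width: 0.0819
time: 6.28
ee_pos: [0.4643, 0.2722, -0.0043]
eef_rot: [0.091, 0.996, -0.0, -0.0]
ft_force: [0.2, 0.4, 0.0]
width: 0.0867
ee [ 0.4643  0.2722 -0.0043] z-axis [-6.e-04 -5.e-04 -1.e+00] yaw_y 79.53
now-frame units [-0.014  0.023  0.018]
turn world z 0.07 deg -> az total -0.0006 units after turning [-0.014  0.023  0.018]
```

```bash
python3 -m inch '[[-0.015,0.02,0.02,0,0,0],[0,0,0,0,0,0],[0,0,0,0,0,0],[0,0,0,0,0,0],[0,0,0,0,0,0]]' -1 30
python3 -m inch '[[0,0,0,0,0,0],[0,0,0,0,0,0],[0,0,0,0,0,0]]'
```

```text
time: 6.9
ee_pos: [0.4653, 0.2732, -0.0045]
eef_rot: [0.091, 0.996, 0.0, 0.0]
ft_force: [-0.7, -0.5, 3.0]
width: 0.0571
time: 7.28
ee_pos: [0.4653, 0.2731, -0.0045]
eef_rot: [0.091, 0.996, 0.0, 0.0]
ft_force: [-1.1, -1.1, 5.6]
width: 0.0575
```

```bash
python3 -m inch '[[0,0,-0.2,0,0,0],[0,0,-0.5,0,0,0],[0,0,-0.9,0,0,0],[0,0,-0.9,0,0,0],[0,0,0,0,0,0]]'
python3 -c "
from h import *
s,c=snap('wrist','4');snap('side','4')
go([.5603,.0054,.145],110.5)"
```

```text
time: 7.9
ee_pos: [0.4666, 0.2739, 0.0979]
eef_rot: [0.091, 0.996, 0.002, 0.002]
ft_force: [-0.0, -0.4, -3.2]
width: 0.0576
ee [0.4648 0.2728 0.0947] z-axis [-5.e-04 -2.e-04 -1.e+00] yaw_y 79.54
now-frame units [-3.562 -6.141 -1.257]
turn world z 30.96 deg -> az total -0.2580 units after turning [ 0.105 -7.099 -1.255]
```

View pics/wrist4.png

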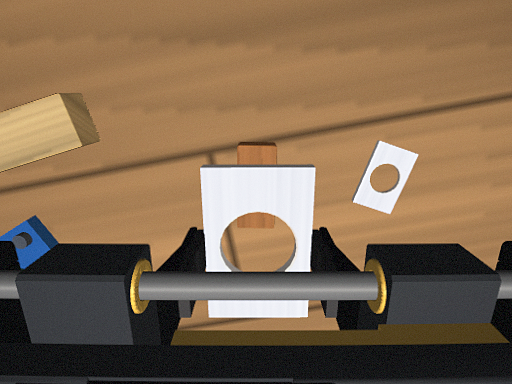

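```bash
cat >> h.py <<'E'
def toolpts(c,m):
    K,D=KD(c);T=c["tool_from_camera"];v,u=np.nonzero(m)
    n=cv2.undistortPoints(np.c_[u,v].astype(float).reshape(-1,1,2),K,D).reshape(-1,2)
    return (np.c_[n,np.ones(len(n))]*c["depth"][v,u][:,None])@T[:3,:3].T+T[:3,3]
E
python3 -c "
from h import *
s,c=load('wrist4.pkl')
hsv=cv2.cvtColor(c['img'],cv2.COLOR_RGB2HSV)
m=((hsv[...,1]<50)&(hsv[...,2]>170)).astype(np.uint8);m[:, :195]=0;m[:,325:]=0;m[265:]=0;m[:160]=0
m=cv2.erode(m,np.ones((3,3)))
P=toolpts(c,m)
A=np.c_[P[:,:2],np.ones(len(P))];k,*_=np.linalg.lstsq(A,P[:,2],rcond=None);print('plane slope',k[:2].round(4),'z top at ee mm',(k[2]*1e3).round(2),'res',np.std(A@k-P[:,2]))
# edges: intersect pixel rays with top plane in tool coordinates
def onp(uv):
    K,D=KD(c);T=c['tool_from_camera'];n=cv2.undistortPoints(np.array(uv,float).reshape(-1,1,2),K,D).reshape(-1,2)
    d=np.c_[n,np.ones(len(n))]@T[:3,:3].T;p=T[:3,3]
    t=(k[2]+k[0]*p[0]+k[1]*p[1]-p[2])/(d[:,2]-k[0]*d[:,0]-k[1]*d[:,1]);return p+d*t[:,None]
print((onp([(200.5,166),(314.5,165),(308,317.5),(209,317.5)])*1e3).round(1))
print('side/hole (258,..)',(onp([(220,245),(296,245),(258,211.5)])*1e3).round(1))
crop(c,190,150,140,180,4,'pics/w4c.png')
"
```

```text
plane slope [-0.2358  0.0012] z top at ee mm -31.28 res 0.01101901815479788
[[ 47.2 -27.6 -42.4]
 [ 47.7  27.6 -42.5]
 [-61.1  33.6 -16.8]
 [-61.  -32.2 -16.9]]
side/hole (258,..) [[ -0.7 -21.1 -31.2]
 [ -0.7  21.7 -31.1]
 [ 21.4   0.3 -36.3]]
```

View pics/w4c.png

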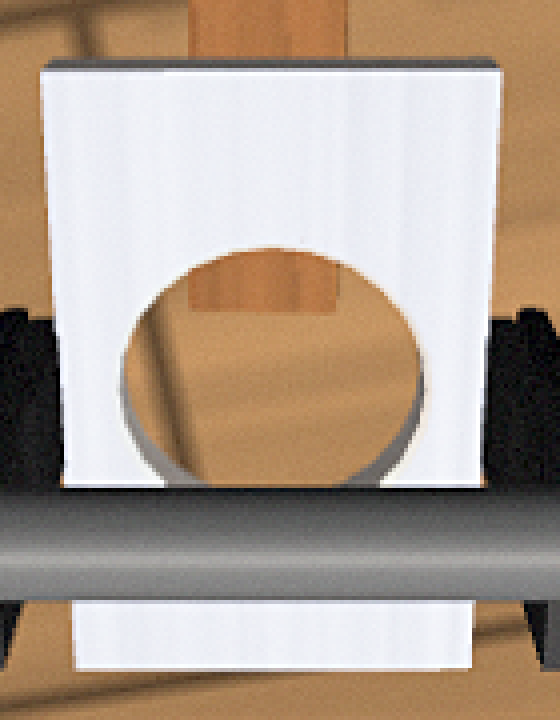

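```bash
python3 -c "
from h import *
s,c=load('wrist4.pkl')
m=np.zeros((384,512),np.uint8);m[172:205,210:305]=1;m[304:314,214:304]=1
P=toolpts(c,m)
A=np.c_[P[:,:2],np.ones(len(P))];k,*_=np.linalg.lstsq(A,P[:,2],rcond=None);print('slope',k[:2].round(4),'z',(k[2]*1e3).round(2),'res',np.std(A@k-P[:,2]))
def onp(uv):
    K,D=KD(c);T=c['tool_from_camera'];n=cv2.undistortPoints(np.array(uv,float).reshape(-1,1,2),K,D).reshape(-1,2)
    d=np.c_[n,np.ones(len(n))]@T[:3,:3].T;p=T[:3,3]
    t=(k[2]+k[0]*p[0]+k[1]*p[1]-p[2])/(d[:,2]-k[0]*d[:,0]-k[1]*d[:,1]);return p+d*t[:,None]
f=lambda x,y:(190+x/4-.5,150+y/4-.5)
q=onp([f(42,72),f(500,71),f(471,669),f(76,669)])*1e3
print(q.round(1),q.mean(0).round(1),[np.linalg.norm(q[i]-q[i-1]).round(1) for i in range(4)])
"
```

```text
slope [-0.0508 -0.0026] z -36.61 res 0.010866075760010023
[[ 45.6 -28.5 -38.9]
 [ 45.8  28.3 -39. ]
 [-46.5  29.7 -34.3]
 [-46.6 -29.3 -34.2]] [ -0.4   0.  -36.6] [np.float64(92.4), np.float64(56.8), np.float64(92.4), np.float64(59.1)]
```

```bash
python3 -c "
from h import *
s,c=load('wrist4.pkl')
for r in ((170,180,210,305),(190,200,210,305),(203,209,210,230),(203,209,285,305),(304,314,214,304),(220,250,205,215),(220,250,301,308)):
  m=np.zeros((384,512),np.uint8);m[r[0]:r[1],r[2]:r[3]]=1
  P=toolpts(c,m)*1e3;print(r,np.median(P,0).round(1),P[:,2].std().round(2),(c['depth'][m>0]==0).sum())
"
```

```text
(170, 180, 210, 305) [ 41.5  -0.3 -36.8] 8.78 3
(190, 200, 210, 305) [ 31.   -0.  -36.8] 15.13 9
(203, 209, 210, 230) [ 25.  -19.8 -36.9] 0.56 0
(203, 209, 285, 305) [ 25.   19.3 -36.8] 19.99 2
(304, 314, 214, 304) [-38.8   0.3 -36.7] 9.02 3
(220, 250, 205, 215) [  8.4 -25.8 -36.8] 12.71 2
(220, 250, 301, 308) [  8.5  25.  -36.8] 0.54 0
```

```bash
python3 -c "
from h import *
s,c=load('wrist4.pkl')
K,D=KD(c);T=c['tool_from_camera']
f=lambda x,y:(190+x/4-.5,150+y/4-.5)
n=cv2.undistortPoints(np.array([f(42,72),f(500,71),f(471,669),f(76,669)]).reshape(-1,1,2),K,D).reshape(-1,2)
d=np.c_[n,np.ones(4)]@T[:3,:3].T;p=T[:3,3];q=(p+d*((-.0368-p[2])/d[:,2])[:,None])*1e3
print(q.round(1),q.mean(0).round(2))
go([.635,.033,.13],110.5)"
python3 -m inch '[[0,0,-0.9,0,0,-0.086],[0,0,0,0,0,-0.086],[0,0,0,0,0,-0.086],[0,0,0,0,0,0]]'
python3 -c "
from h import *
go([.635,.033,.13],110.5)"

```

```text
[[ 45.2 -28.9 -36.8]
 [ 45.3  28.7 -36.8]
 [-44.5  29.3 -36.8]
 [-44.5 -28.8 -36.8]] [  0.35   0.05 -36.8 ]
ee [0.4648 0.2728 0.0947] z-axis [-5.e-04 -2.e-04 -1.e+00] yaw_y 79.54
now-frame units [-5.274 -5.123 -0.883]
turn world z 30.96 deg -> az total -0.2580 units after turning [-1.886 -7.107 -0.881]
time: 8.5
ee_pos: [0.4644, 0.2724, 0.1297]
eef_rot: [-0.177, 0.984, -0.001, -0.001]
ft_force: [-0.6, 1.0, -1.7]
width: 0.0574
ee [0.4644 0.2724 0.1297] z-axis [-0.0021 -0.0016 -1.    ] yaw_y 110.43
now-frame units [-1.908 -7.098 -0.008]
turn world z 0.07 deg -> az total -0.0006 units after turning [-1.899 -7.101 -0.008]
```

```bash
python3 -m inch '[[-0.2,-0.6,0,0,0,0],[-0.25,-0.9,0,0,0,0],[-0.25,-0.9,0,0,0,0],[-0.25,-0.9,0,0,0,0],[-0.25,-0.9,0,0,0,0]]'
python3 -m inch '[[-0.25,-0.9,0,0,0,0],[-0.25,-0.9,0,0,0,0],[-0.2,-0.7,0,0,0,0],[0,-0.4,0,0,0,0],[0,0,0,0,0,0]]'
python3 -m inch '[[0,0,0,0,0,0],[0,0,0,0,0,0]]'
python3 -c "
from h import *
s,c=snap('wrist','5');go([.635,.033,.13],110.5)"

```

```text
time: 9.12
ee_pos: [0.569, 0.1314, 0.1301]
eef_rot: [-0.175, 0.984, -0.0, -0.001]
ft_force: [0.0, 0.3, -3.0]
width: 0.0572
time: 9.75
ee_pos: [0.6353, 0.0325, 0.1305]
eef_rot: [-0.176, 0.984, -0.0, -0.001]
ft_force: [0.3, 0.8, -3.5]
width: 0.0576
time: 10.0
ee_pos: [0.6354, 0.0352, 0.1313]
eef_rot: [-0.179, 0.984, 0.0, 0.0]
ft_force: [0.2, 0.2, -1.2]
width: 0.0578
ee [0.6355 0.0349 0.1313] z-axis [-0.e+00  7.e-04 -1.e+00] yaw_y 110.56
now-frame units [ 0.028 -0.04   0.033]
turn world z -0.06 deg -> az total 0.0005 units after turning [ 0.028 -0.04   0.033]
```

View pics/wrist5.png

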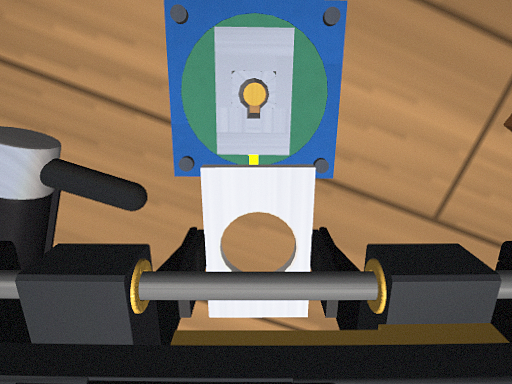

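The wrist view shows the flange at (254,91), with the brass ejector in the bore at (254,94). The keyway and yellow marks point down-image, at (253,112) and (253,160). I'll measure it.

```bash
python3 -c "
from h import *
s,c=load('wrist5.pkl')
hsv=cv2.cvtColor(c['img'],cv2.COLOR_RGB2HSV)
m=((hsv[...,1]<45)&(hsv[...,2]>130)).astype(np.uint8);m[160:]=0;m[:,:205]=0;m[:,305:]=0
cs,_=cv2.findContours(m,cv2.RETR_EXTERNAL,cv2.CHAIN_APPROX_NONE);q=max(cs,key=cv2.contourArea).reshape(-1,2)
P=plane(c,q,.08,s)[:,:2]*1e3
r=cv2.minAreaRect(P.astype(np.float32));print(r,cv2.boxPoints(r).round(1).tolist())
y=((hsv[...,0]>12)&(hsv[...,0]<28)&(hsv[...,1]>150)).astype(np.uint8);y[130:]=0;y[:60]=0;y[:,:235]=0;y[:,275:]=0
yy,xx=np.nonzero(y);print('brass',xx.min(),xx.max(),yy.min(),yy.max(),plane(c,[((xx.min()+xx.max())/2,(yy.min()+yy.max())/2)],.036,s).round(4))
crop(c,205,10,110,165,5,'pics/w5c.png')
def d(u,v):
    p,dd=rays(c,[(u,v)],s);return (p+dd[0]*c['depth'][v,u]).round(4)
print(d(225,50),d(280,140))
"
```

```text
((560.95263671875, 3.4287376403808594), (90.17941284179688, 56.178428649902344), 19.8438777923584) [[509.0, 14.5], [528.0999755859375, -38.29999923706055], [612.9000244140625, -7.699999809265137], [593.7999877929688, 45.20000076293945]]
brass 244 265 83 105 [[0.5608 0.004  0.036 ]]
[ 0.5399 -0.0259  0.0794] [0.5855 0.0344 0.0806]
```

View pics/w5c.png

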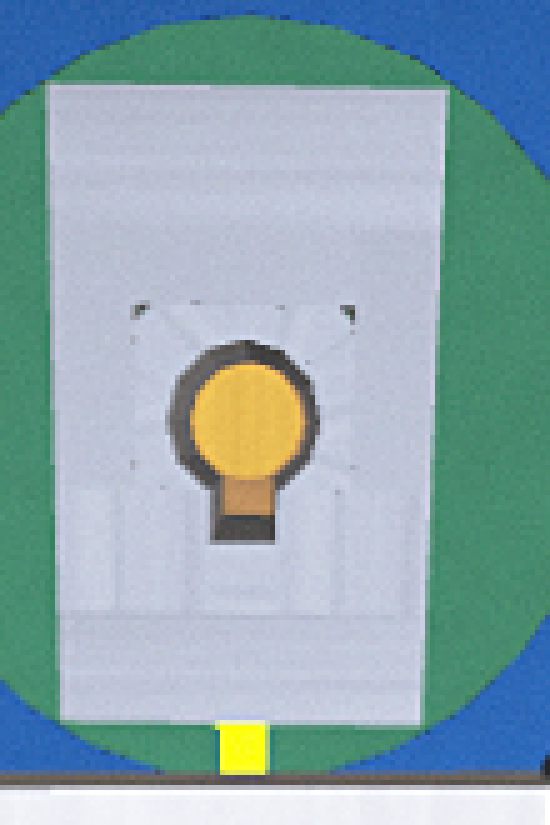

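```bash
python3 -c "
from h import *
s,c=load('wrist5.pkl')
print(plane(c,[(253.1,92.5),(253.2,112),(253.2,117)],.08,s).round(4))
# target: plate centre at tool (.00035,.00005) -> ee = hub - R*off, yaw_y=109.84
hub=np.array([.561,.0036]);a=np.radians(109.8);x=np.array([-np.sin(a+0)*-1*-1,0]) 
ya=np.array([np.cos(a),np.sin(a)]);xa=np.array([ya[1]*-1,ya[0]]);
print('xa',xa,'ee target',hub-.00035*xa-.00005*ya)
go([*(hub-.00035*xa),.085],109.8)"
```

```text
[[0.5601 0.003  0.08  ]
 [0.5732 0.0079 0.08  ]
 [0.5766 0.0092 0.08  ]]
xa [-0.94088077 -0.33873792] ee target [0.56134625 0.00367151]
ee [0.6355 0.0349 0.1313] z-axis [-0.e+00  7.e-04 -1.e+00] yaw_y 110.56
now-frame units [ 2.01  -0.079  1.157]
turn world z -0.76 deg -> az total 0.0063 units after turning [ 2.009 -0.106  1.157]
```

```bash
python3 -m inch '[[0.5,-0.1,0,0,0,0.006],[0.75,0,0,0,0,0],[0.75,0,0.2,0,0,0],[0,0,0.6,0,0,0],[0,0,0,0,0,0]]'
python3 -m inch '[[0,0,0,0,0,0],[0,0,0,0,0,0]]'
python3 -c "
from h import *
s,c=snap('wrist','6');s,b=snap('side','6');go([.5611,.0036,.065],109.8);crop(b,200,100,160,140,5,'pics/s6c.png')"
```

```text
time: 10.68
ee_pos: [0.5607, 0.0031, 0.0982]
eef_rot: [-0.172, 0.985, 0.0, -0.001]
ft_force: [0.1, -0.3, -2.1]
width: 0.0574
time: 10.92
ee_pos: [0.5628, 0.0028, 0.1001]
eef_rot: [-0.172, 0.985, -0.0, 0.001]
ft_force: [-0.6, 0.5, -2.2]
width: 0.0576
ee [0.5625 0.0027 0.0998] z-axis [ 9.e-04  1.e-04 -1.e+00] yaw_y 109.78
now-frame units [0.026 0.034 0.87 ]
turn world z 0.02 deg -> az total -0.0002 units after turning [0.026 0.034 0.87 ]
```

View pics/s6c.png

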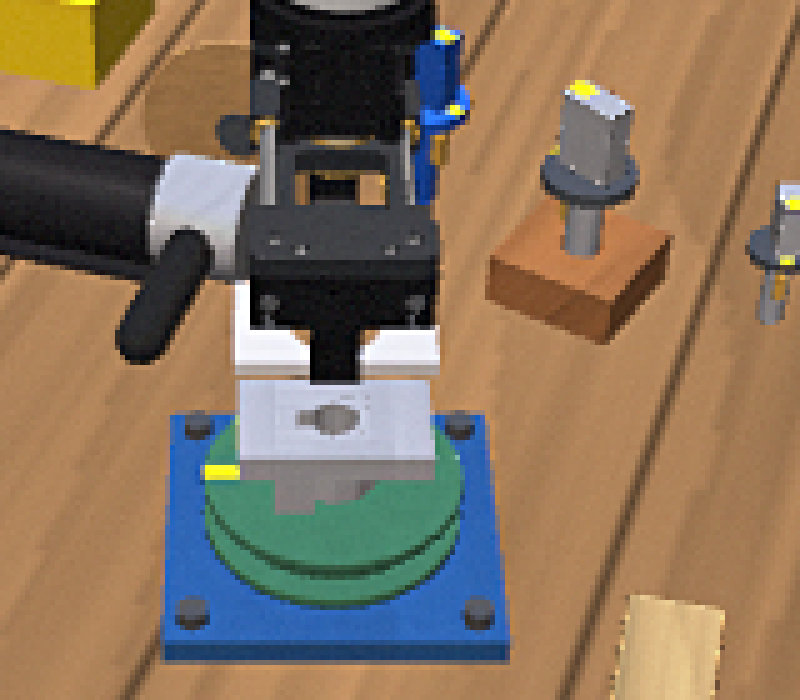

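View pics/wrist6.png

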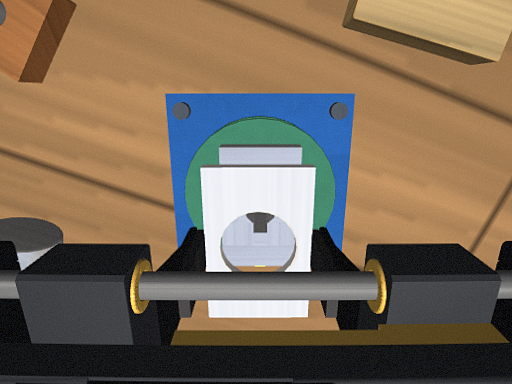

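```bash
python3 -m inch '[[0.026,0.03,0.3,0,0,0],[0,0,0.4,0,0,0],[0,0,0.25,0,0,0],[0,0,0,0,0,0],[0,0,0,0,0,0]]'
python3 -m inch '[[0,0,0,0,0,0],[0,0,0,0,0,0]]'
python3 -c "
from h import *
s,c=snap('wrist','7');go([.5611,.0036,.052],109.8);crop(c,160,110,190,150,4,'pics/w7c.png')"
```

```text
time: 11.65
ee_pos: [0.5609, 0.0033, 0.0614]
eef_rot: [-0.172, 0.985, -0.0, 0.0]
ft_force: [0.4, 0.2, -2.6]
width: 0.0574
time: 11.9
ee_pos: [0.5609, 0.0034, 0.0616]
eef_rot: [-0.172, 0.985, 0.0, 0.0]
ft_force: [-0.0, -0.6, -3.5]
width: 0.0574
ee [0.5608 0.0034 0.0615] z-axis [ 5.e-04  2.e-04 -1.e+00] yaw_y 109.77
now-frame units [-0.009  0.003  0.238]
turn world z 0.03 deg -> az total -0.0002 units after turning [-0.009  0.003  0.238]
```

View pics/w7c.png

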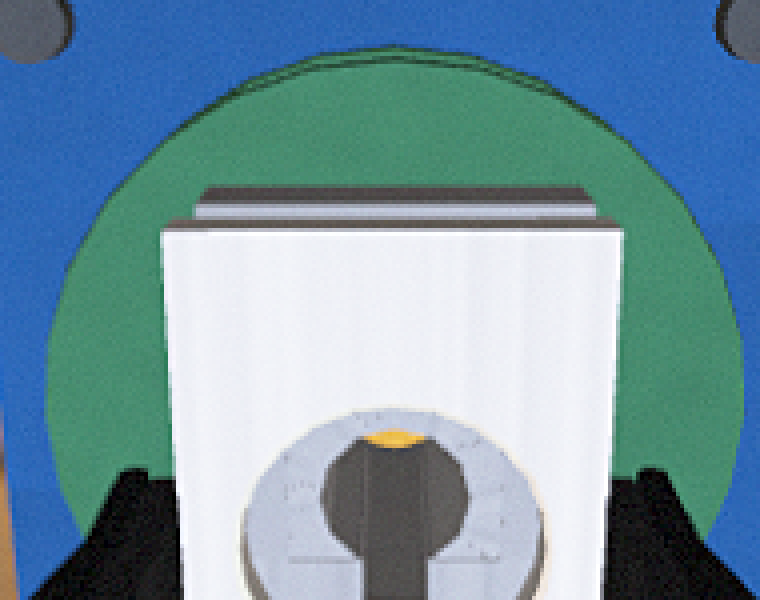

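```bash
python3 -m inch '[[-0.005,0.01,0.12,0,0,0],[0,0,0.1,0,0,0],[0,0,0.03,0,0,0],[0,0,0,0,0,0],[0,0,0,0,0,0]]'
python3 -m inch '[[0,0,0,0,0,0]]'
python3 -c "
from h import *
go([.5611,.0036,.052],109.8)"
```

```text
time: 12.58
ee_pos: [0.5605, 0.0039, 0.0515]
eef_rot: [-0.172, 0.985, 0.0, -0.0]
ft_force: [-5.1, 0.4, 5.2]
width: 0.0578
time: 12.7
ee_pos: [0.5605, 0.0039, 0.0515]
eef_rot: [-0.172, 0.985, 0.0, -0.0]
ft_force: [-3.6, -0.1, 5.2]
width: 0.0571
ee [0.5605 0.0039 0.0515] z-axis [-3.e-04  3.e-04 -1.e+00] yaw_y 109.78
now-frame units [-0.011 -0.012 -0.013]
turn world z 0.02 deg -> az total -0.0002 units after turning [-0.011 -0.012 -0.013]
```

```bash
python3 -m inch '[[0,0,0,0,0,0],[0,0,0,0,0,0],[0,0,0,0,0,0],[0,0,0,0,0,0],[0,0,0,0,0,0]]' 1
python3 -m inch '[[0,0,-0.3,0,0,0],[0,0,-0.7,0,0,0],[0,0,-0.9,0,0,0],[0,0,-0.9,0,0,0],[0,0,0,0,0,0]]'
python3 -m inch '[[-0.6,0,-0.2,0,0,0],[-0.8,0,0,0,0,0],[-0.3,0,0,0,0,0],[0,0,0,0,0,0],[0,0,0,0,0,0]]'
python3 -c "
from h import *
s,c=snap('wrist','8');go([.5611,.0036,.052],109.8)
plate(c,s,.088,(180,20,340,225))"
```

```text
time: 13.32
ee_pos: [0.5607, 0.0038, 0.0512]
eef_rot: [-0.172, 0.985, 0.0, 0.0]
ft_force: [0.4, 0.1, -0.2]
width: 0.0862
time: 13.95
ee_pos: [0.5626, 0.0038, 0.167]
eef_rot: [-0.172, 0.985, 0.0, 0.003]
ft_force: [0.4, 0.5, -0.7]
width: 0.0872
time: 14.58
ee_pos: [0.6239, 0.026, 0.1711]
eef_rot: [-0.171, 0.985, -0.0, -0.0]
ft_force: [0.2, -0.1, 0.1]
width: 0.0871
ee [0.6239 0.0261 0.1713] z-axis [-3.e-04  0.e+00 -1.e+00] yaw_y 109.73
now-frame units [ 1.668 -0.     2.983]
turn world z 0.07 deg -> az total -0.0006 units after turning [1.668e+00 2.000e-03 2.983e+00]
plate centre [560.3   3.6] size [90.4 58.5] long dir 20.01
```

View pics/wrist8.png

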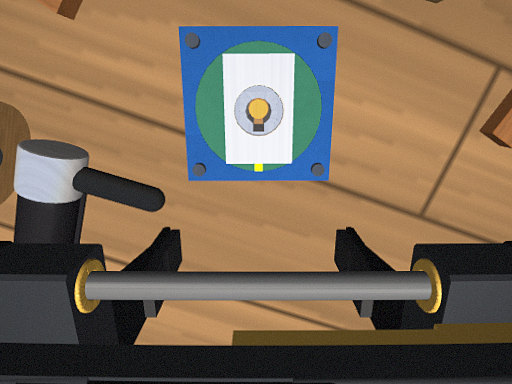

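```bash
python3 -c "
from h import *
s,c=load('wrist8.pkl')
crop(c,225,75,70,70,9,'pics/w8c.png')"
```

```text
(no output)
```

View pics/w8c.png

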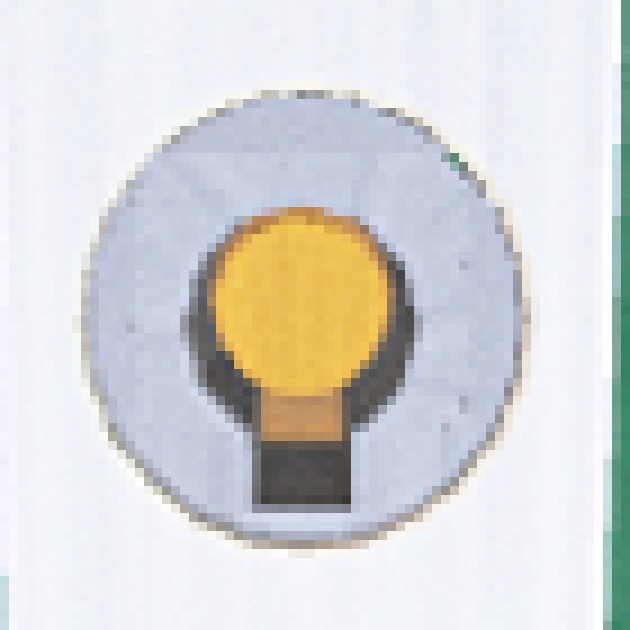

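```bash
python3 -c "
from h import *
s,c=load('wrist8.pkl')
f=lambda x,y:(225+x/9-.5,75+y/9-.5)
print('bore',plane(c,[f(299,322),f(305,510)],.08,s).round(4))
print('hole',plane(c,[f(306,316)],.088,s).round(4),plane(c,[f(303,300)],.036,s).round(4))
go([.50,-.225,.19],None)
for q in ('scene','side'):
  _,b=load(q+'0.pkl')
  print(q, plane(b,[(0,0)],0).round(2))
"
```

```text
bore [[0.5606 0.0031 0.08  ]
 [0.5773 0.0097 0.08  ]]
hole [[0.5595 0.0034 0.088 ]] [[0.56   0.0034 0.036 ]]
ee [0.6239 0.0261 0.1713] z-axis [-3.e-04  0.e+00 -1.e+00] yaw_y 109.73
now-frame units [ 5.036 -4.864 -0.467]
scene [[-1.68  0.58  0.  ]]
side [[ 2.2  -0.92  0.  ]]
```

```bash
python3 -m inch '[[0,0,-0.6,0,0,0.086],[0,0,-0.4,0,0,0.086],[0,0,0,0,0,0.086],[0,0,0,0,0,0.086],[0,0,0,0,0,0.086]]'
python3 -m inch '[[0,0,0,0,0,0]]'
python3 -c "
from h import *
from bench import read_state
print(read_state()['joint_positions'].round(2))
go([.538,-.26,.21],58)"
```

```text
time: 15.25
ee_pos: [0.6241, 0.0264, 0.2116]
eef_rot: [0.277, 0.961, 0.0, 0.0]
ft_force: [0.3, -0.0, 0.4]
width: 0.0866
time: 15.38
ee_pos: [0.6242, 0.0265, 0.2115]
eef_rot: [0.274, 0.962, 0.0, 0.0]
ft_force: [0.7, -1.2, 0.6]
width: 0.0871
[-0.5   0.34  0.5   1.46 -0.16  1.38  1.02]
ee [0.6242 0.0265 0.2115] z-axis [ 1.e-04  3.e-04 -1.e+00] yaw_y 58.21
now-frame units [-1.941 -7.224  0.034]
turn world z -0.21 deg -> az total 0.0018 units after turning [-1.968 -7.217  0.034]
```

```bash
python3 -m inch '[[-0.15,-0.6,0,0,0,0],[-0.24,-0.9,0,0,0,0],[-0.24,-0.9,0,0,0,0],[-0.24,-0.9,0,0,0,0],[-0.24,-0.9,0,0,0,0]]'
python3 -m inch '[[-0.24,-0.9,0,0,0,0],[-0.24,-0.9,0,0,0,0],[-0.24,-0.8,0,0,0,0],[-0.12,-0.42,0,0,0,0],[0,0,0,0,0,0]]'
python3 -m inch '[[0,0,0,0,0,0],[0,0,0,0,0,0]]'
python3 -c "
from h import *
s,c=snap('wrist','9');go([.538,-.26,.21],58)"
```

```text
time: 16.0
ee_pos: [0.5724, -0.1422, 0.2115]
eef_rot: [0.273, 0.962, 0.0, 0.0]
ft_force: [0.7, -0.7, -0.2]
width: 0.0871
time: 16.62
ee_pos: [0.5377, -0.2611, 0.2113]
eef_rot: [0.275, 0.961, -0.0, -0.0]
ft_force: [1.0, 0.6, -1.0]
width: 0.0868
time: 16.88
ee_pos: [0.5392, -0.2582, 0.2111]
eef_rot: [0.273, 0.962, 0.0, -0.0]
ft_force: [-0.1, -0.6, -0.3]
width: 0.0866
ee [ 0.5392 -0.2585  0.2111] z-axis [-1.e-04  4.e-04 -1.e+00] yaw_y 58.30
now-frame units [ 0.005 -0.048  0.028]
turn world z -0.30 deg -> az total 0.0025 units after turning [ 0.004 -0.048  0.028]
```

View pics/wrist9.png

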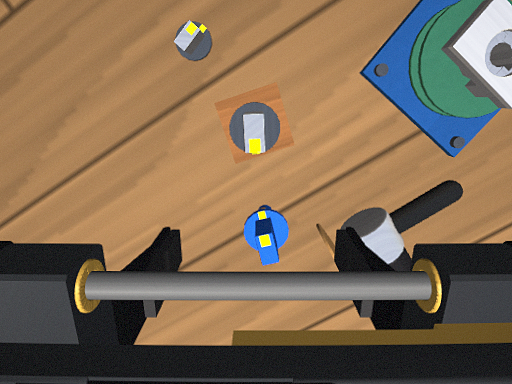

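```bash
python3 -c "
from h import *
s,c=load('wrist9.pkl')
crop(c,210,80,90,90,8,'pics/w9c.png')"
```

```text
(no output)
```

View pics/w9c.png

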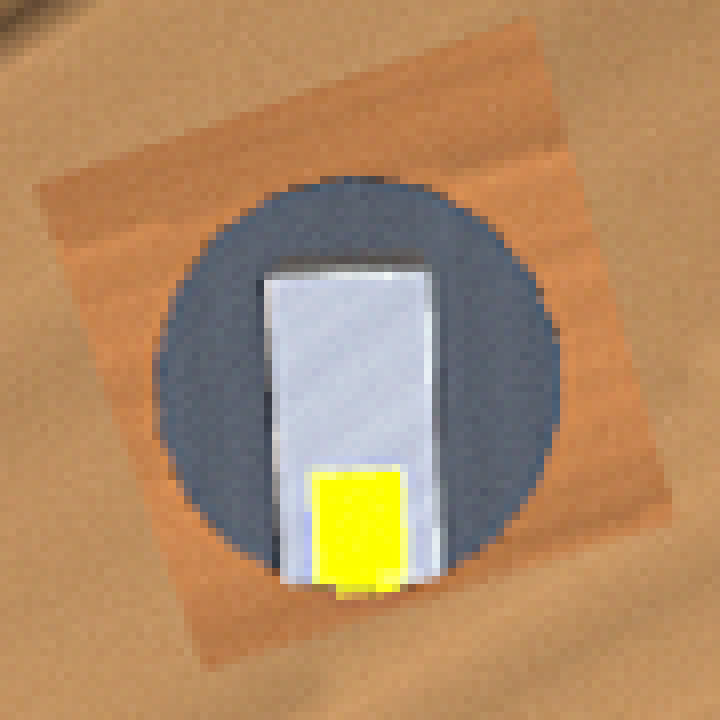

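```bash
python3 -c "
from h import *
s,c=load('wrist9.pkl')
f=lambda x,y:(210+x/8-.5,80+y/8-.5)
P=plane(c,[f(265,274),f(434,268),f(442,580),f(282,583)],.124,s);print(P.round(4),P.mean(0).round(4))
for i in range(4):
  e=P[(i+1)%4]-P[i];print(round(np.linalg.norm(e)*1e3,1),np.degrees(np.arctan2(e[1],e[0])).round(1))
print('collar',plane(c,[f(357,378)],.080,s).round(4))
def d(u,v):
    p,dd=rays(c,[(u,v)],s);return (p+dd[0]*c['depth'][v,u]).round(4)
print(d(253,125),d(238,125))
go([*P.mean(0)[:2],.21],58)
"
```

```text
[[ 0.4776 -0.2349  0.124 ]
 [ 0.4866 -0.2191  0.124 ]
 [ 0.5159 -0.2359  0.124 ]
 [ 0.5069 -0.2512  0.124 ]] [ 0.4968 -0.2353  0.124 ]
18.2 60.3
33.8 -29.8
17.8 -120.6
33.5 150.8
collar [[ 0.4955 -0.2348  0.08  ]]
[ 0.4903 -0.2322  0.1254] [ 0.4855 -0.2477  0.0801]
ee [ 0.5392 -0.2585  0.2111] z-axis [-1.e-04  4.e-04 -1.e+00] yaw_y 58.30
now-frame units [ 1.206 -0.064  0.028]
turn world z -0.30 deg -> az total 0.0025 units after turning [ 1.206 -0.07   0.028]
```

```bash
python3 -m inch '[[0,0,0,0,0,-0.016],[0.6,-0.03,0,0,0,0],[0.6,-0.03,0,0,0,0],[0,0,0.7,0,0,0],[0,0,0.9,0,0,0]]'
python3 -m inch '[[0,0,0.3,0,0,0],[0,0,0,0,0,0],[0,0,0,0,0,0],[0,0,0,0,0,0]]'
python3 -c "
from h import *
s,c=snap('wrist','10');go([.496,-.235,.055],60.2)"
```

```text
time: 17.55
ee_pos: [0.4966, -0.2376, 0.1473]
eef_rot: [0.257, 0.966, 0.0, 0.001]
ft_force: [0.4, -0.1, 0.1]
width: 0.0871
time: 18.05
ee_pos: [0.4965, -0.2381, 0.1363]
eef_rot: [0.258, 0.966, 0.0, 0.001]
ft_force: [0.1, 0.3, 0.3]
width: 0.087
ee [ 0.4963 -0.2381  0.1361] z-axis [ 1.4e-03 -2.0e-04 -1.0e+00] yaw_y 60.10
now-frame units [0.048 0.061 2.027]
turn world z 0.10 deg -> az total -0.0009 units after turning [0.048 0.061 2.027]
```

View pics/wrist10.png

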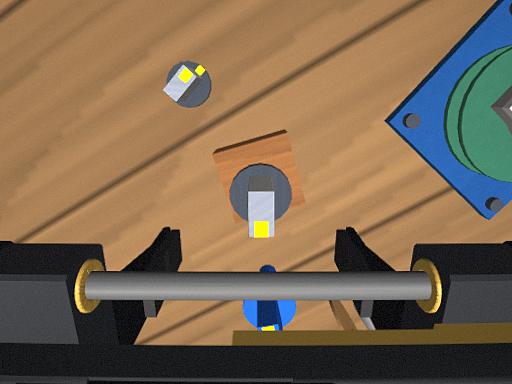

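```bash
python3 -m inch '[[0.045,0.06,0.4,0,0,0],[0,0,0.7,0,0,0],[0,0,0.6,0,0,0],[0,0,0.3,0,0,0],[0,0,0,0,0,0]]'
python3 -m inch '[[0,0,0,0,0,0],[0,0,0,0,0,0]]'
python3 -c "
from h import *
s,c=snap('wrist','11');go([.496,-.235,.055],60.2)"
```

```text
time: 18.73
ee_pos: [0.4949, -0.2347, 0.0544]
eef_rot: [0.258, 0.966, -0.0, -0.001]
ft_force: [-0.1, -0.1, 0.7]
width: 0.0871
time: 18.98
ee_pos: [0.4961, -0.2351, 0.056]
eef_rot: [0.258, 0.966, 0.0, 0.001]
ft_force: [0.3, -0.2, -0.0]
width: 0.0869
ee [ 0.4959 -0.235   0.0559] z-axis [ 1.2e-03 -1.0e-04 -1.0e+00] yaw_y 60.10
now-frame units [-0.001  0.001  0.023]
turn world z 0.10 deg -> az total -0.0009 units after turning [-0.001  0.001  0.023]
```

View pics/wrist11.png

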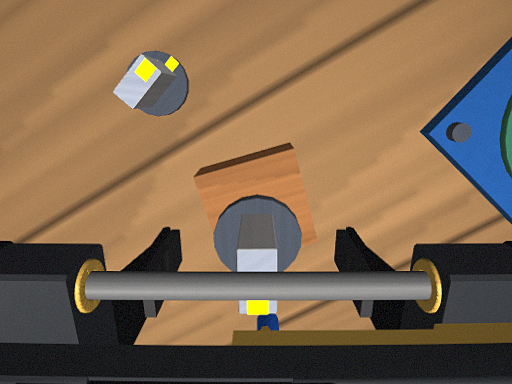

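```bash
python3 -m inch '[[0,0,0,0,0,0],[0,0,0,0,0,0],[0,0,0,0,0,0],[0,0,0,0,0,0],[0,0,0,0,0,0]]' -1 55
python3 -m inch '[[0,0,0,0,0,0],[0,0,0,0,0,0],[0,0,0,0,0,0],[0,0,0,0,0,0],[0,0,0,0,0,0]]'
python3 -c "
from h import *
go([.496,-.235,.055],60.2)"
```

```text
time: 19.65
ee_pos: [0.4955, -0.2349, 0.0552]
eef_rot: [0.258, 0.966, 0.0, -0.0]
ft_force: [-0.5, -0.3, 0.1]
width: 0.0452
time: 20.27
ee_pos: [0.4955, -0.2349, 0.0552]
eef_rot: [0.258, 0.966, 0.0, -0.0]
ft_force: [-0.5, -0.8, 0.8]
width: 0.0178
ee [ 0.4955 -0.2349  0.0552] z-axis [-0.e+00  1.e-04 -1.e+00] yaw_y 60.09
now-frame units [-0.013  0.005  0.005]
turn world z 0.11 deg -> az total -0.0009 units after turning [-0.013  0.005  0.005]
```

```bash
python3 -m inch '[[0,0,-0.3,0,0,0],[0,0,-0.6,0,0,0],[0,0,-0.8,0,0,0],[0,0,-0.8,0,0,0],[0,0,-0.6,0,0,0]]'
python3 -m inch '[[0,0,0,0,0,0],[0,0,0,0,0,0]]'
python3 -c "
from h import *
s,c=snap('wrist','12');s2,b=snap('side','12');crop(b,240,40,150,120,5,'pics/s12c.png');go([.5604,.0033,.178],110.2)"
```

```text
time: 20.9
ee_pos: [0.4954, -0.235, 0.1811]
eef_rot: [0.258, 0.966, 0.0, 0.0]
ft_force: [-0.1, 0.0, -3.0]
width: 0.0176
time: 21.15
ee_pos: [0.4949, -0.2345, 0.1783]
eef_rot: [0.258, 0.966, 0.0, -0.001]
ft_force: [-0.5, 0.5, -4.8]
width: 0.0175
ee [ 0.4947 -0.2346  0.1779] z-axis [-2.1e-03  5.0e-04 -1.0e+00] yaw_y 60.09
now-frame units [ 1.542e+00  5.974e+00 -2.000e-03]
turn world z 50.11 deg -> az total -0.4176 units after turning [-3.594  5.015 -0.012]
```

View pics/wrist12.png

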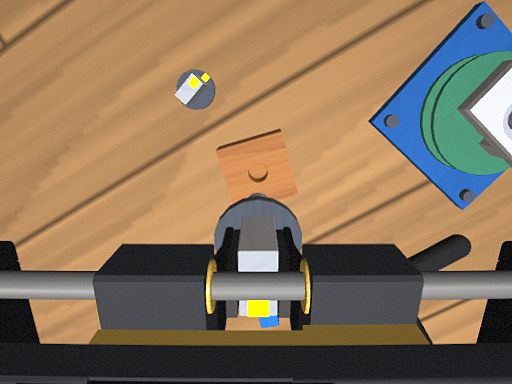

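View pics/s12c.png

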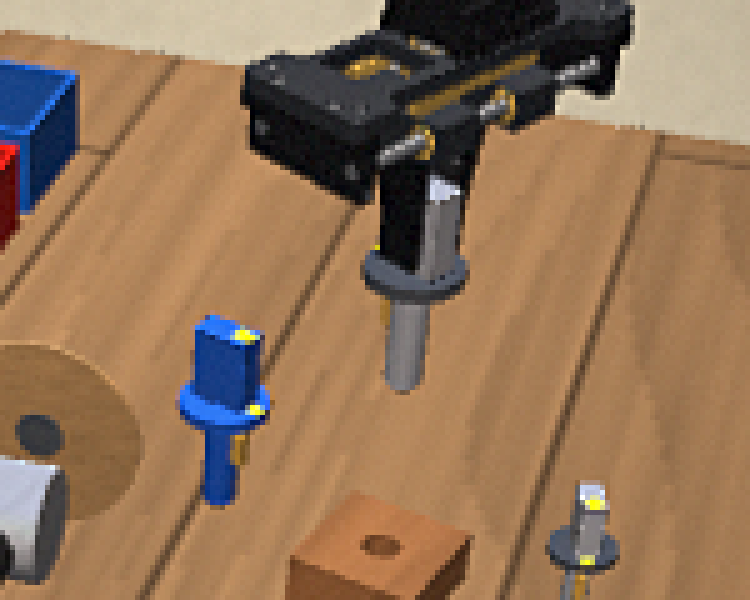

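```bash
python3 -m inch '[[0,0,0,0,0,-0.0835],[0,0,0,0,0,-0.0835],[0,0,0,0,0,-0.0835],[0,0,0,0,0,-0.0835],[0,0,0,0,0,-0.0835]]'
python3 -m inch '[[-0.3,0.4,0,0,0,0],[-0.55,0.75,0,0,0,0],[-0.55,0.75,0,0,0,0],[-0.55,0.75,0,0,0,0],[-0.55,0.75,0,0,0,0]]'
python3 -m inch '[[-0.55,0.75,0,0,0,0],[-0.4,0.6,0,0,0,0],[-0.1,0.2,0,0,0,0],[0,0,0,0,0,0],[0,0,0,0,0,0]]'
python3 -c "
from h import *
s,c=snap('wrist','13');s2,b=snap('side','13');s3,a=snap('scene','13');crop(b,200,60,140,150,4,'pics/s13c.png');crop(a,170,110,120,150,4,'pics/a13c.png');go([.5604,.0033,.178],110.2)"
```

```text
time: 21.88
ee_pos: [0.4949, -0.2347, 0.1781]
eef_rot: [-0.178, 0.984, 0.0, -0.001]
ft_force: [0.2, -0.5, -3.0]
width: 0.0176
time: 22.5
ee_pos: [0.5421, -0.0716, 0.1782]
eef_rot: [-0.175, 0.985, 0.0, -0.001]
ft_force: [0.1, -0.3, -3.1]
width: 0.0175
time: 23.12
ee_pos: [0.5601, -0.0017, 0.1791]
eef_rot: [-0.174, 0.985, -0.0, -0.0]
ft_force: [0.4, -0.6, -4.1]
width: 0.0176
ee [ 0.5603 -0.0012  0.1793] z-axis [ 1.e-04 -0.e+00 -1.e+00] yaw_y 110.10
now-frame units [-0.041  0.104  0.033]
turn world z 0.10 deg -> az total -0.0008 units after turning [-0.041  0.104  0.033]
```

View pics/wrist13.png

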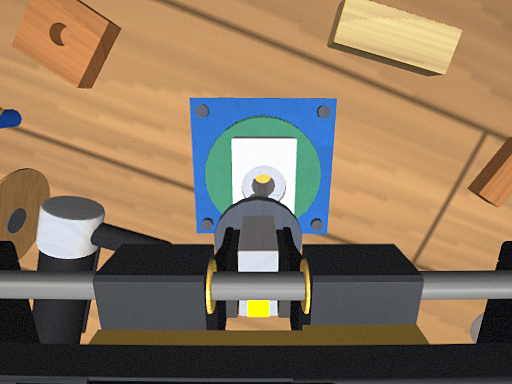

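View pics/s13c.png

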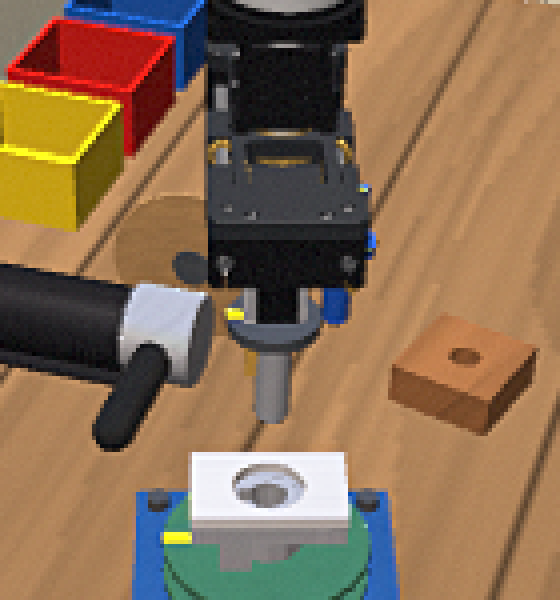

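View pics/a13c.png

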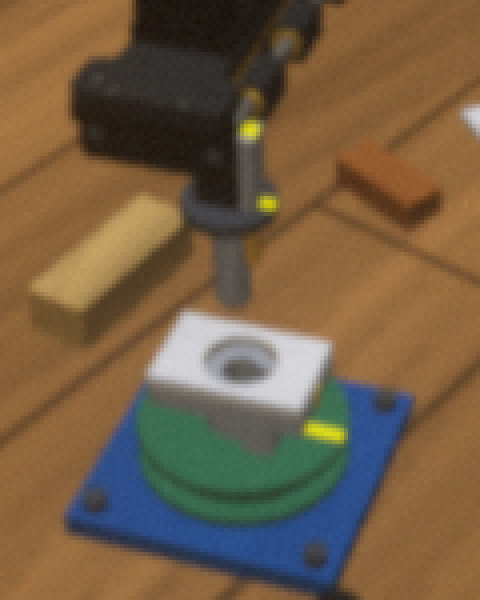

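```bash
python3 -c "
from h import *
s,b=load('side13.pkl');s,a=load('scene13.pkl')
fb=lambda x,y:(200+x/4-.5,60+y/4-.5); fa=lambda x,y:(170+x/4-.5,110+y/4-.5)
print('foot',tri([(b,fb(271.5,419),None),(a,fa(235,302),None)]).round(4))
print(plane(b,[fb(271.5,419)],.134).round(4),plane(a,[fa(235,302)],.134).round(4), s['ee_pos'])
# mid shaft axis lower/higher in side & scene -> lateral
print('collar',tri([(b,fb(274,328),None),(a,fa(230,208),None)]).round(4))
print('proj ee axis side',[( (np.array(proj(b,[s['ee_pos'][0],s['ee_pos'][1],z]))[0]-[200,60]+.5)*4).round(1).tolist() for z in (.134,.16,.195)])
print('proj ee axis scene',[( (np.array(proj(a,[s['ee_pos'][0],s['ee_pos'][1],z]))[0]-[170,110]+.5)*4).round(1).tolist() for z in (.134,.16,.195)])
for n,c,o in (('side',b,(200,60)),('scene',a,(170,110))): print(n,'proj hub',((proj(c,[.5604,.0033,.08])[0]-o+.5)*4).round(1), ((proj(c,[.5604,.0033,.088])[0]-o+.5)*4).round(1))
crop(b,225,160,80,50,9,'pics/sb.png')
crop(a,200,155,70,60,9,'pics/ab.png')
"
```

```text
foot [0.5606 0.0011 0.1332]
[[0.5598 0.0014 0.134 ]] [[0.562  0.0006 0.134 ]] [ 0.56023502 -0.00142785  0.17926648]
collar [0.5602 0.0014 0.1963]
proj ee axis side [[272.3, 415.8], [273.5, 379.0], [275.2, 327.2]]
proj ee axis scene [[230.1, 302.6], [228.4, 265.0], [226.1, 212.4]]
side proj hub [267.1 493.5] [267.4 483. ]
scene proj hub [239.1 372.3] [238.6 361.7]
```

View pics/sb.png

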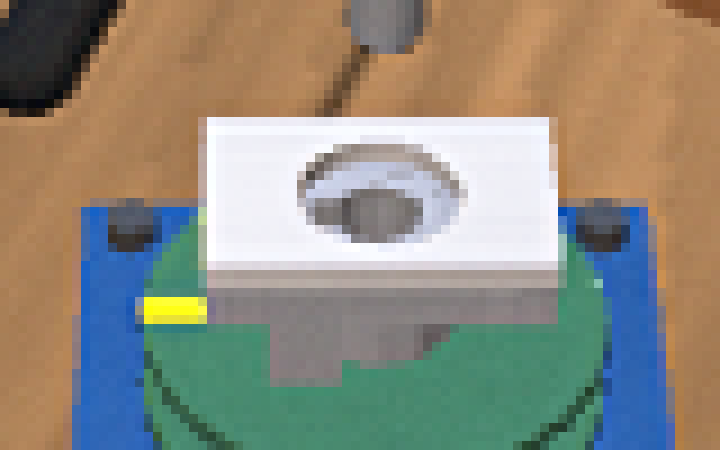

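View pics/ab.png

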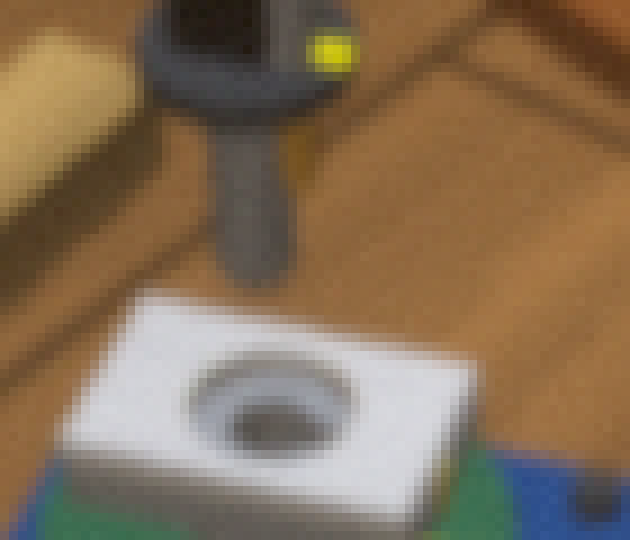

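```bash
python3 -c "
from h import *
s,c=load('wrist13.pkl')
crop(c,205,160,110,160,5,'pics/w13c.png')
K,D=KD(c);T=np.linalg.inv(c['tool_from_camera'])
def pt(P):
    q=np.array(P)@T[:3,:3].T+T[:3,3];return ((cv2.projectPoints(q,np.zeros(3),np.zeros(3),K,D)[0].reshape(-1,2)-[205,160]+.5)*5).round(0)
t=np.radians(np.arange(0,360,30))
# grip point in tool z: ee .055 -> grip .102 => -.047 ; collar top z -.025
print('collar',pt(np.c_[.026*np.cos(t),.026*np.sin(t),-.025+0*t]).tolist())
print('head top',pt([(.017,-.009,-.069),(.017,.009,-.069),(-.017,.009,-.069),(-.017,-.009,-.069)]).tolist())
Rm,p=pose(c,s)
hub=np.array([.5604,.0033,.088])
print('hub hole',((proj(c,[hub,[.5604,.0033,.08]],s)-[205,160]+.5)*5).round(0).tolist())
"
```

```text
collar [[269.0, 186.0], [385.0, 215.0], [467.0, 294.0], [492.0, 399.0], [458.0, 498.0], [376.0, 569.0], [268.0, 594.0], [160.0, 569.0], [79.0, 498.0], [45.0, 399.0], [70.0, 294.0], [152.0, 215.0]]
head top [[165.0, 441.0], [374.0, 441.0], [366.0, 771.0], [172.0, 771.0]]
hub hole [[292.0, 137.0], [292.0, 125.0]]
```

View pics/w13c.png

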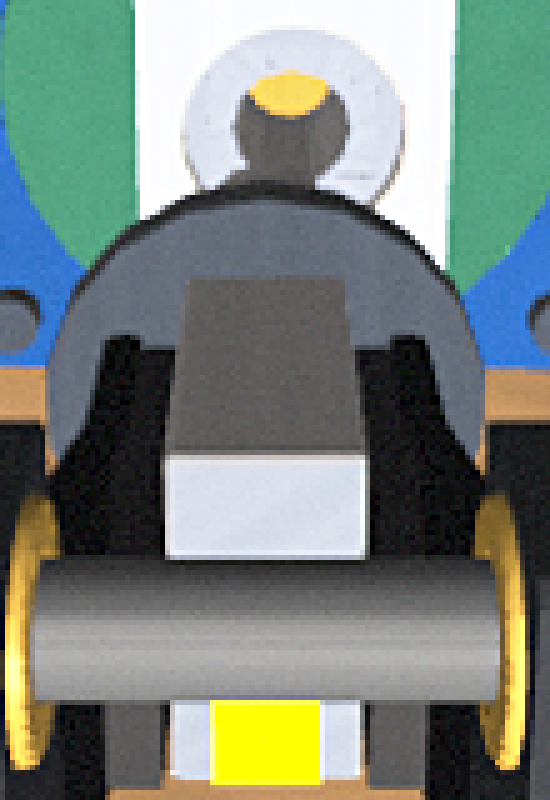

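```bash
python3 -c "
from h import *
go([.5593,.0031,.135],110.1)"
python3 -m inch '[[-0.01,0.11,0.3,0,0,0],[0,0,0.5,0,0,0],[0,0,0.3,0,0,0],[0,0,0,0,0,0],[0,0,0,0,0,0]]'
python3 -m inch '[[0,0,0,0,0,0],[0,0,0,0,0,0]]'
python3 -c "
from h import *
s,b=snap('side','14');s3,a=snap('scene','14');A=cv2.resize(b['img'][120:200,225:305,::-1],None,fx=5,fy=5,interpolation=0);B=cv2.resize(a['img'][150:230,190:270,::-1],None,fx=5,fy=5,interpolation=0);cv2.imwrite('pics/j14.png',np.hstack([A,B]));go([.5593,.0031,.12],110.1)"
```

```text
ee [ 0.5603 -0.0012  0.1793] z-axis [ 1.e-04 -0.e+00 -1.e+00] yaw_y 110.10
now-frame units [-0.013  0.109  1.108]
turn world z -0.00 deg -> az total 0.0000 units after turning [-0.013  0.109  1.108]
time: 23.9
ee_pos: [0.5596, 0.0042, 0.1358]
eef_rot: [-0.175, 0.985, 0.0, 0.0]
ft_force: [0.2, 0.1, -2.6]
width: 0.0179
time: 24.15
ee_pos: [0.5595, 0.0043, 0.1357]
eef_rot: [-0.175, 0.985, 0.0, 0.0]
ft_force: [0.4, 0.9, -3.1]
width: 0.0176
ee [0.5594 0.0042 0.1354] z-axis [ 4.e-04  2.e-04 -1.e+00] yaw_y 110.19
now-frame units [ 0.011 -0.026  0.386]
turn world z -0.09 deg -> az total 0.0008 units after turning [ 0.011 -0.026  0.386]
```

View pics/j14.png

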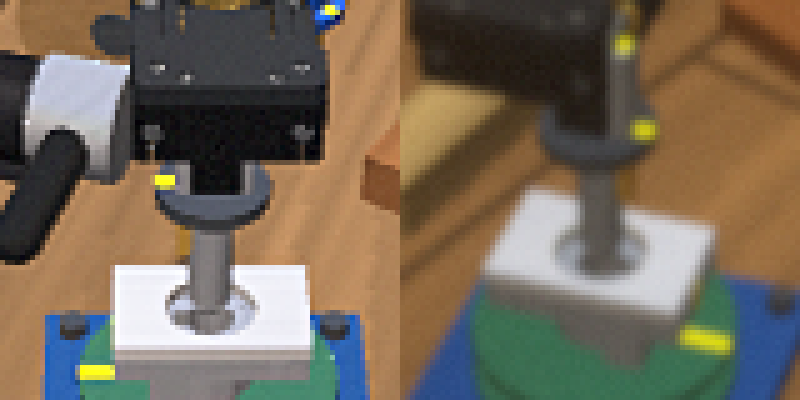

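```bash
python3 -m inch '[[0.01,-0.026,0,0,0,0],[0,0,0.15,0,0,0],[0,0,0.15,0,0,0],[0,0,0.1,0,0,0],[0,0,0,0,0,0]]'
python3 -c "
from h import *
go([.5593,.0031,.118],110.1)"
```

```text
time: 24.88
ee_pos: [0.5589, 0.0031, 0.1187]
eef_rot: [-0.175, 0.985, 0.0, -0.0]
ft_force: [0.4, 0.1, -3.1]
width: 0.0174
ee [0.5589 0.0031 0.1187] z-axis [-8.e-04 -1.e-04 -1.e+00] yaw_y 110.20
now-frame units [-0.009 -0.004  0.018]
turn world z -0.10 deg -> az total 0.0008 units after turning [-0.009 -0.004  0.018]
```

```bash
python3 -m inch '[[-0.005,0,0.15,0,0,0],[0,0,0.15,0,0,0],[0,0,0.15,0,0,0],[0,0,0,0,0,0],[0,0,0,0,0,0]]'
python3 -c "
from h import *
go([.5593,.0031,.090],110.1)"
```

```text
time: 25.5
ee_pos: [0.5595, 0.0032, 0.1013]
eef_rot: [-0.175, 0.985, 0.0, 0.0]
ft_force: [-0.3, 0.2, -3.2]
width: 0.0175
ee [0.5595 0.0032 0.1013] z-axis [ 2.e-04  1.e-04 -1.e+00] yaw_y 110.19
now-frame units [0.006 0.001 0.284]
turn world z -0.09 deg -> az total 0.0008 units after turning [0.006 0.001 0.284]
```

Free so far, with no contact force. Next I go through the key-contact height (ee about 0.095) in small steps.

```bash
python3 -m inch '[[0,0,0.1,0,0,0],[0,0,0.1,0,0,0],[0,0,0.05,0,0,0],[0,0,0,0,0,0],[0,0,0,0,0,0]]'
python3 -c "
from h import *
go([.5593,.0031,.0712],110.1)"
```

```text
time: 26.12
ee_pos: [0.5595, 0.0032, 0.0913]
eef_rot: [-0.175, 0.985, 0.0, 0.0]
ft_force: [0.3, -0.0, -3.4]
width: 0.0179
ee [0.5595 0.0032 0.0913] z-axis [ 1.e-04  0.e+00 -1.e+00] yaw_y 110.19
now-frame units [0.005 0.    0.502]
turn world z -0.09 deg -> az total 0.0008 units after turning [0.005 0.    0.502]
```

```bash
python3 -m inch '[[0,0,0.15,0,0,0],[0,0,0.1,0,0,0],[0,0,0,0,0,0],[0,0,0,0,0,0]]'
python3 -m inch '[[0,0,0.1,0,0,0],[0,0,0.08,0,0,0],[0,0,0,0,0,0],[0,0,0,0,0,0]]'
python3 -c "
from h import *
go([.5593,.0031,.0712],110.1)"
```

```text
time: 26.62
ee_pos: [0.5594, 0.0032, 0.0812]
eef_rot: [-0.175, 0.985, 0.0, 0.0]
ft_force: [0.7, 0.0, -2.5]
width: 0.0177
time: 27.12
ee_pos: [0.5596, 0.0032, 0.0743]
eef_rot: [-0.175, 0.985, 0.0, 0.0]
ft_force: [-2.3, 0.5, 4.3]
width: 0.0174
ee [0.5596 0.0032 0.0743] z-axis [ 4.e-04  2.e-04 -1.e+00] yaw_y 110.19
now-frame units [0.008 0.    0.078]
turn world z -0.09 deg -> az total 0.0007 units after turning [0.008 0.    0.078]
```

```bash
python3 -m inch '[[0,0,0.06,0,0,0],[0,0,0.03,0,0,0],[0,0,0,0,0,0],[0,0,0,0,0,0]]'
python3 -c "
from h import *
go([.5593,.0031,.0712],110.1)"
```

```text
time: 27.62
ee_pos: [0.5597, 0.0032, 0.0712]
eef_rot: [-0.175, 0.985, 0.0, 0.0]
ft_force: [-4.0, -0.2, 10.8]
width: 0.0173
ee [0.5597 0.0032 0.0712] z-axis [ 6.e-04  4.e-04 -1.e+00] yaw_y 110.19
now-frame units [0.009 0.001 0.001]
turn world z -0.09 deg -> az total 0.0007 units after turning [0.009 0.001 0.001]
```

```bash
python3 -m inch '[[0,0,0.03,0,0,0],[0,0,0,0,0,0],[0,0,0,0,0,0]]' -1 60
python3 -m inch '[[0,0,0.02,0,0,0],[0,0,0,0,0,0],[0,0,0,0,0,0]]'
python3 -c "
from h import *
s,b=snap('side','15');s3,a=snap('scene','15');c=snap('wrist','15')[1];A=cv2.resize(b['img'][120:200,225:305,::-1],None,fx=5,fy=5,interpolation=0);B=cv2.resize(a['img'][150:230,190:270,::-1],None,fx=5,fy=5,interpolation=0);cv2.imwrite('pics/j15.png',np.hstack([A,B]));go([.5593,.0031,.0712],110.1)
for m_ in ((185,192,250,265),):pass
"
```

```text
time: 28.0
ee_pos: [0.5597, 0.0032, 0.0711]
eef_rot: [-0.175, 0.985, 0.0, 0.0]
ft_force: [-9.9, -0.4, 21.8]
width: 0.0176
time: 28.38
ee_pos: [0.5597, 0.0032, 0.0711]
eef_rot: [-0.175, 0.985, 0.001, 0.001]
ft_force: [-14.1, -0.3, 30.1]
width: 0.0175
ee [0.5597 0.0032 0.0711] z-axis [ 9.0e-04  1.2e-03 -1.0e+00] yaw_y 110.18
now-frame units [ 0.011  0.    -0.002]
turn world z -0.08 deg -> az total 0.0007 units after turning [ 0.011  0.    -0.002]
```

View pics/j15.png

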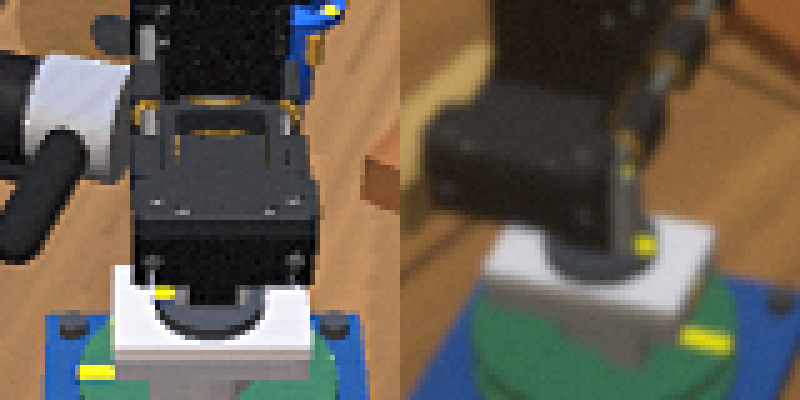

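View pics/wrist15.png

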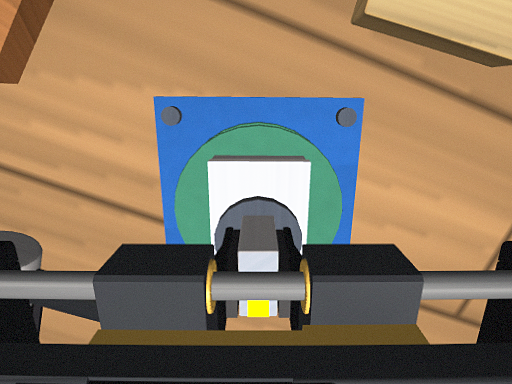

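```bash
python3 -m inch '[[0,0,-0.015,0,0,0],[0,0,0,0,0,0],[0,0,0,0,0,0]]'
python3 -c "
from h import *
s,c=load('wrist15.pkl')
crop(c,195,145,130,100,5,'pics/w15c.png')
f=[(207.5,161),(311.0,161)]
P=plane(c,f,.088,s);print(P.round(4),np.degrees(np.arctan2(*(P[0]-P[1])[1::-1])).round(2), P.mean(0)+.045*np.array([np.cos(np.radians(20)),np.sin(np.radians(20)),0]))
go([.5593,.0031,.0712],110.1)"
```

```text
time: 28.9
ee_pos: [0.5597, 0.0032, 0.0711]
eef_rot: [-0.175, 0.985, 0.0, 0.0]
ft_force: [-11.2, -0.1, 23.8]
width: 0.0172
[[ 0.5278 -0.039   0.088 ]
 [ 0.5076  0.0158  0.088 ]] -69.82 [0.55998751 0.00378741 0.088     ]
ee [0.5597 0.0032 0.0711] z-axis [ 8.e-04  9.e-04 -1.e+00] yaw_y 110.18
now-frame units [ 0.01   0.001 -0.001]
turn world z -0.08 deg -> az total 0.0007 units after turning [ 0.01   0.001 -0.001]
```

View pics/w15c.png

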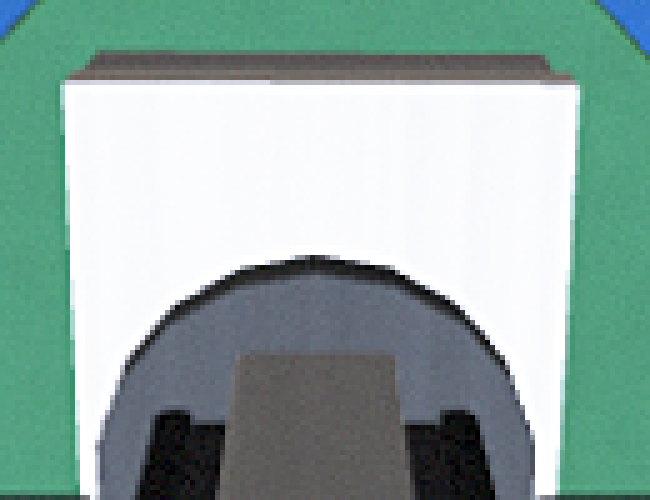

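```bash
python3 -c "
from bench import close_job
print(close_job())"
```

```text
the job is handed in; nothing more can be done
None
```

The job is handed in at about 29 s of the 58 s allowed. The spacer is on the flange, and the shaft is keyed into the hub and held down on it. `close_job` gave no verdict, so everything below is from my own measurements.

- **Fingertips:** The first closing on the spacer gripped nothing. The real fingertips end about 31 mm short of the reported TCP; wrist depth and the scene view both showed it. I allowed for that from then on.
- **Spacer:** I laid the large plate on the flange and released it. The last wrist view put it within about 1 mm of the bore axis and within about 0.5° of the flange.
- **Shaft:** I lifted the grey shaft from the stand and turned it about 50°. It went down the bore with no extra force, and the key entered the keyway without any searching.
- **Final hold:** I pushed until the collar stopped on the spacer, at the height expected for fully home (foot about 54 mm below the flange). The force rose to 30 N with no further travel. I eased it to about 24 N down, still gripping at 60 N.

**Checks that disagreed:**
- The scene camera sat about 1 px off the other views for both the hub and the shaft, so I relied on the wrist camera.
- At the end there was an 11 N sideways force, from the arm pressing on the seated shaft. The spacer and shaft showed no movement from it.

The arm did not touch the grinder, offcut or tin in any of the moves.

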